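# Hold a brass pull flush on a propped humidor lid for screwing

## Robot

A 7-joint arm with a two-finger parallel gripper is mounted at the origin on the work surface. World frame = base frame: x ahead of the robot, y to its left, z up, the work surface at z = 0. Lengths are in m, angles in rad, forces in N, time in s.
With the tool pointing down it reaches from about 0.425 to 0.925 m from the base axis. Payload 6.8 kg.
Tool frame: the origin (TCP) lies between the finger pads; the fingertips stand 22 mm ahead of it and the grasp point (between the pads) lies 3 mm ahead of it; z points along the fingers, y is the direction in which the jaws open and shut (so a half turn about z gives the same grasp; the last joint's range is limited). The gripper opens to 85 mm and grips with 20 to 120 N. Pads are 22 mm wide; open, the fingers measure 114 mm over their backs; the gripper's body (76 mm by 85 mm) begins 54 mm behind the grasp point. The pads swing forward as they close: fully open they stand 13 mm farther back than shut.
Start: joints at [-1.385, 0.477, 0.022, 1.555, -0.011, 1.109, -0.083], TCP at [0.195, 0.646, 0.219] pointing down, gripper open.
Joint ranges: [-2.96, 2.96], [-0.34, 2.1], [-1.41, 1.46], [0.24, 2.44], [-1.37, 4.51], [0.17, 1.92], [-2.96, 2.96]. Speed limits (rad/s): [2.39, 2.39, 3.14, 3.14, 3.14, 3.14, 3.14].

## Interface

Orientations are given as a unit quaternion [w, x, y, z].
In Python, from station import bot gives the robot as it stands. The module is installed in compiled form; this text tells all that it offers.
- The arm moves only by the tool drive_tool, never from a script. Its argument "series" is one flat list of numbers, 7 for each row, row after row: the opening, from -1 (shut) to 1 (fully open), then the shift along the tool's x, y, z in mm, then the turn, a rotation vector about the tool's x, y, z in rad. In form: [jaw, x, y, z, wx, wy, wz, jaw, x, y, z, wx, wy, wz, ...]. A call has 1 to 12 rows; each row shifts and turns the commanded pose from where the row before left it, along the tool's axes as they then stand; what a row does not reach is not made up. A row lasts 1/8 s, in which the tool goes at most 62.5 mm and 10.7 degrees, less where a joint would pass 70% of its speed; a pose out of reach is approached as far as the arm can. A call with a gripper value outside its range is refused whole. The fingers move at their own pace and stop on an object; "force" is the grip in N (left out, the last holds). Time passes only in rows, so rows that do not move let the fingers close. It gives the time, the measured TCP pose, the force and the opening at its end, in the units of the state.
- bot.get_obs(): the state, without advancing time (a new reading comes with each control period).
- bot.read_camera(name): name is "scene" or "top" or "wrist"; returns a dict with "pixels" (420x560x3 uint8, blue, green, red), "camera_matrix" (3x3 intrinsics, pixels), "distortion" ([k1, k2, p1, p2, k3] as OpenCV has them; the pictures are not rectified), "rvec" (rotation vector, rad) and "tvec" (3), from world to camera coordinates, as OpenCV has them. Camera axes: x right, y down, z forward; pixel columns grow to the right and rows downward; lengths in m; the calibration is good to about 2 mm. A picture is of the moment at which its call begins. There is no depth.
- bot.hand_in(): hands the job in, once; it reports no verdict.
The state is a dict: "t": time; "q": joint angles; "joint_vel": joint speeds; "joint_torque": joint torques, N m; "eef_pos": TCP position; "tool_rot": TCP orientation; "contact_force": force on the tool from outside, world axes, zero at the start; "torque": the same for the moment, N m; "gripper_width": opening from 0.0 (shut) to 1.0 (fully open).
Only numpy, scipy, OpenCV 4.12 (cv2) and the standard library are available. Lean on these libraries where they do the work, as an engineer would, in place of code of your own. Each camera call takes 0.05 s, during which the arm holds its last target. There are 200 camera calls.

## Task

Take the brass pull by its upright grip tab, turn it so that the notch in its backplate faces the round brass dot inlaid in the humidor's lid, and lay it flush on the sloping lid, centred inside the inlaid outline. Press it squarely against the lid with a steady push of about 10 N so that it can be screwed on from inside, without forcing the propped lid down and without disturbing the glassware and dishes; finish while still gripping the pull and pressing it there - do not let go.

Things in the scene. Friction and masses are not known exactly. Their poses are not given: they have to be found in the camera images.
- pull: Loose brass pull, about 0.2 kg: flat backplate 70 (x) x 50 (y) x 5 mm with an upright grip tab 30 (x) x 14 (y) mm on its middle, from 5 to 45 mm above the underside (grip it across the 14 mm). Lies on the cart, tab up, right of the humidor. Origin: centre of the underside; x points to the notched short edge, z up along the tab.
- notch (a point): Middle of the pull's notched edge, at the underside, 35 mm along the pull's x from its origin; same axes as the pull. The notch is 14 mm wide and 10 mm deep into the short edge; the other short edge is plain.
- lid: Dark wood lid, 200 (x) x 220 (y) x 12 mm, hinged on the humidor's near rim, propped open by a stiff stay, sloping up away from the robot at 20 to 37 degrees (varies). Origin: middle of the hinge line; x up the slope, z square out of the outer face, which is at z = 12 mm. Springy: pushed square at the seat it gives about 0.28 mm and tips about 0.0026 rad per newton, then springs back.
- seat (a point): Centre of the place for the pull, on the lid's outer face, 105 mm up the slope from the hinge; same axes as the lid (x up the slope towards the dot, z out of the face). Thin brass lines inlaid flush in the face outline 80 x 60 mm round it, the long way up the slope (5 mm margin round the pull).
- mark (a point): Round brass dot, 12 mm across, inlaid flush in the lid's outer face, 55 mm up the slope from the seat's centre. Same axes as the lid.
- humidor: Fixed open wooden box 200 (x) x 220 (y) x 90 mm tall carrying the lid. Origin: centre of its underside; the hinge is on its -x top edge.
- decanter: Bystander: empty glass decanter with glass stopper, 94 mm across, 230 mm tall. Origin under its centre.
- flip_decanter: Bystander: empty glass decanter with a closed steel flip cap, 94 mm across, 214 mm tall. Origin under its centre.
- bowl: Bystander: white porcelain bowl, 130 mm across, 55 mm tall. Origin under its centre.
- dish: Bystander: black ceramic ashtray-shaped dish, 110 mm across, 28 mm tall. Origin under its centre.
Not all that is in view belongs to the job. What is shaped like the pull but blue is not meant.

How it is judged:
By the outcome, as a careful person would: the job done as asked, in the order asked, and still so for the second after the job is handed in, while the arm keeps its last pose, push and grip.
It also fails if it takes over 38 s, if anything falls off the work surface, if the arm or the gripper's body presses on something with over 40 N, if the wrist force passes 120 N, or if a joint passes its speed limit or range.

## Working session

There is one attempt and no reset: what is moved stays moved. The work goes in short steps, Python scripts to look and compute and a tool call to move; the robot and the scene stay as the last step left them, time stands still between calls to the robot, and variables do not carry over. Pictures are saved under pics/ and viewed, about 8 in all and at most 12, crops included, and the job is handed in when it is done.

Besides the shell and the picture viewer there is one more tool, called after "Request:" as a command line: name --argument value ..., lists and objects as JSON in quotes. drive_tool: Moves the arm, as the interface text tells. Its arguments: {"type":"object","properties":{"series":{"type":"array"},"force":{"type":"number"}},"required":["series"]}

```bash
mkdir -p pics; cat > h.py <<'E'
import numpy as np, cv2
from scipy.spatial.transform import Rotation as R
from station import bot
def cam(n):
    c=bot.read_camera(n); np.savez('%s.npz'%n,**{k:np.array(v) for k,v in c.items()}); return c
def load(n): return dict(np.load('%s.npz'%n))
def ray(c,uv):
    K=np.array(c['camera_matrix'],float);D=np.array(c['distortion'],float)
    p=cv2.undistortPoints(np.array(uv,float).reshape(-1,1,2),K,D).reshape(-1,2)
    M=cv2.Rodrigues(np.array(c['rvec'],float))[0]; t=np.array(c['tvec'],float).ravel()
    d=np.c_[p,np.ones(len(p))]@M; return -M.T@t, d/np.linalg.norm(d,axis=1)[:,None]
def onplane(c,uv,p0,n=(0,0,1)):
    o,d=ray(c,uv); n=np.array(n,float); return o+d*(((np.array(p0)-o)@n)/(d@n))[:,None]
def tri(cs,uvs):
    A=np.zeros((3,3));b=np.zeros(3);L=[]
    for c,uv in zip(cs,uvs):
        o,d=ray(c,[uv]);P=np.eye(3)-np.outer(d[0],d[0]);A+=P;b+=P@o;L.append((P,o))
    x=np.linalg.solve(A,b); return x,[np.linalg.norm(P@(x-o)) for P,o in L]
def proj(c,X): return cv2.projectPoints(np.array(X,float).reshape(-1,1,3),np.array(c['rvec'],float),np.array(c['tvec'],float),np.array(c['camera_matrix'],float),np.array(c['distortion'],float))[0].reshape(-1,2)
E
python3 - <<'E'
from h import *
for n in('scene','top','wrist'):
    c=cam(n); cv2.imwrite(f'pics/{n}0.png',c['pixels']); print(n,ray(c,[[280,210]]))
print(bot.get_obs())
E
```

```text
scene (array([ 1.36978424, -0.6527325 ,  1.05479752]), array([[-0.57168955,  0.45665876, -0.68164054]]))
top (array([0.37552624, 0.02899089, 1.50330457]), array([[ 0.11884896,  0.00540089, -0.99289766]]))
wrist (array([0.12273622, 0.66708919, 0.37326535]), array([[ 0.28302635, -0.10013547, -0.95387052]]))
{'t': 0.15, 'q': array([-1.38509733,  0.47763639,  0.02237499,  1.55620511, -0.01148977,
        1.1093104 , -0.08308168]), 'joint_vel': array([-0.00053143,  0.0001774 , -0.00016989, -0.00352576,  0.00029611,
       -0.00041535,  0.00158966]), 'joint_torque': array([ 3.08013136e-03, -5.96930766e+01,  1.61025658e+00, -2.81492311e+01,
        1.26428611e-02,  6.51536771e-03,  1.09864186e-05]), 'eef_pos': array([0.19536392, 0.64561765, 0.21844021]), 'tool_rot': array([-4.35106429e-05,  1.46363932e-01,  9.89230553e-01, -7.14007162e-04]), 'contact_force': array([-0.4310615 , -0.33274625, -0.54092692]), 'torque': array([ 0.00303881, -0.03039157, -0.04048637]), 'gripper_width': 1.0018835543349824}
```

View pics/scene0.png

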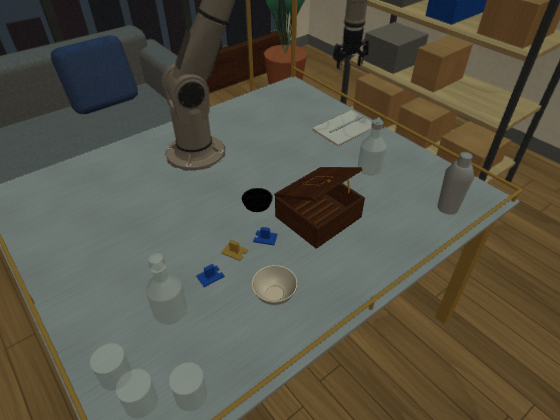

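View pics/top0.png

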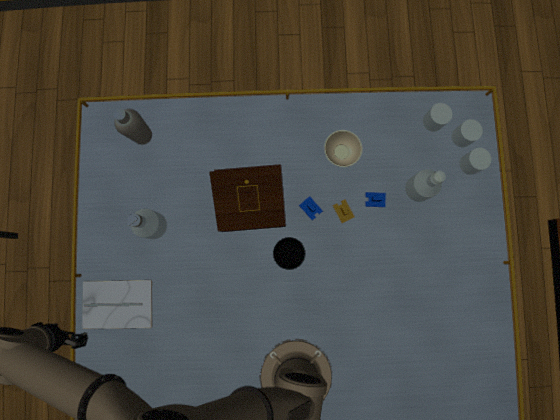

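Scene: the brass pull is at about (235,248), with blue lookalikes at (265,236) and (210,274), and the lid at (318,185). Top: the brass pull is at (343,211), the blue ones at (311,207) and (375,199), the outline at (248,198) and the dot at (247,182). Candidates are those three pulls, and the brass one fits the description. I'll check it in a close crop.

```bash
python3 - <<'E'
from h import *
t=load('top')['pixels'];s=load('scene')['pixels']
a=cv2.resize(t[192:232,322:366],(440,400),interpolation=cv2.INTER_CUBIC)
b=cv2.resize(t[160:235,205:290],(340,300),interpolation=cv2.INTER_CUBIC)
d=cv2.resize(s[232:265,215:255],(400,330)) ; e=cv2.resize(s[160:245,270:370],(400,330))
L=np.zeros((600,800,3),np.uint8)
L[:300,:330]=cv2.resize(a,(330,300));L[:300,340:680]=b;L[310:600,:350]=cv2.resize(d,(350,290));L[310:600,360:711]=cv2.resize(e,(351,290))
cv2.imwrite('pics/crop1.png',cv2.convertScaleAbs(L,alpha=1.6))
E
```

```text
(no output)
```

View pics/crop1.png

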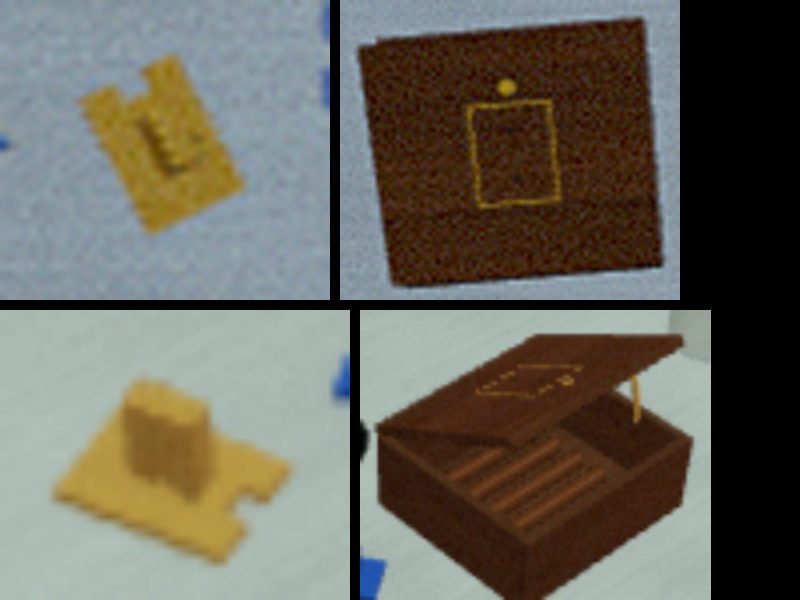

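The crop shows the brass pull with its notched edge to the upper left in the top view (right in scene). The outline and dot are visible on the lid, dot on the upslope side. Now a coarse measurement.

```bash
cat >> h.py <<'E'
def brass(img,box=None):
    hsv=cv2.cvtColor(img,cv2.COLOR_BGR2HSV); m=cv2.inRange(hsv,(12,110,60),(32,255,255))
    if box:
        u0,v0,u1,v1=box; k=np.zeros_like(m); k[v0:v1,u0:u1]=255; m&=k
    return m
E
python3 - <<'E'
from h import *
t=load('top');s=load('scene')
m=brass(t['pixels'],(328,195,360,228)); ys,xs=np.nonzero(m); P=onplane(t,np.c_[xs,ys],(0,0,.005))[:,:2].astype(np.float32)
r=cv2.minAreaRect(P); print('pull rect',r,'centroid',P.mean(0))
for n,c,b in(('top',t,(230,178,265,218)),('scene',s,(300,172,335,192))):
    m=brass(c['pixels'],b); k,l,st,ce=cv2.connectedComponentsWithStats(m,connectivity=8)
    print(n,[(st[i].tolist(),ce[i].round(1).tolist()) for i in range(1,k) if st[i,4]>3])
# humidor via dark mask in top
g=cv2.cvtColor(t['pixels'],cv2.COLOR_BGR2HSV); m=cv2.inRange(g,(0,90,0),(20,255,120)); k,l,st,ce=cv2.connectedComponentsWithStats(m)
i=[i for i in range(1,k) if l[200,260]==i or l[190,230]==i][0]; c=cv2.findContours((l==i).astype(np.uint8),0,2)[0][0]
print('lid quad px',cv2.approxPolyDP(c,6,True).reshape(-1,2).tolist())
E
```

```text
pull rect ((0.5453917384147644, -0.18100154399871826), (0.06804568320512772, 0.0466720275580883), 23.980058670043945) centroid [ 0.5438475  -0.18127143]
top [([244, 180, 5, 4, 15], [246.1, 181.5]), ([248, 185, 10, 6, 15], [254.0, 186.0]), ([237, 186, 10, 24, 34], [239.1, 194.4]), ([258, 192, 1, 7, 7], [258.0, 195.0]), ([258, 200, 2, 10, 12], [258.7, 204.7]), ([240, 210, 17, 2, 17], [248.0, 210.3])]
scene [([315, 176, 15, 1, 15], [322.0, 176.0]), ([331, 176, 3, 2, 4], [331.8, 176.5]), ([310, 178, 4, 2, 4], [311.5, 178.5]), ([326, 179, 5, 3, 11], [328.3, 180.2]), ([305, 181, 4, 2, 4], [306.5, 181.5]), ([303, 183, 10, 2, 11], [307.1, 183.9]), ([321, 182, 4, 2, 4], [322.5, 182.5])]
lid quad px [[279, 165], [210, 172], [219, 230], [284, 225]]
```

```bash
cat >> h.py <<'E'
def pose():
    o=bot.get_obs(); q=o['tool_rot']; return np.array(o['eef_pos']),R.from_quat([q[1],q[2],q[3],q[0]]),o
def toolR(xdir,zdir):
    z=np.array(zdir,float);z/=np.linalg.norm(z);x=np.array(xdir,float);x-=z*(x@z);x/=np.linalg.norm(x);return R.from_matrix(np.c_[x,np.cross(z,x),z])
def plan(pt,Rt,n=None,p=None,Rc=None):
    "n rows: equal world steps, equal turns; shift in axes before each row's turn"
    if p is None: p,Rc,_=pose()
    w=(Rc.inv()*Rt).as_rotvec(); n=n or int(np.ceil(max(np.linalg.norm(pt-p)/.058,np.linalg.norm(w)/.18)))
    print('n',n,'dp',((pt-p)*1e3).round(1),'w',w.round(3))
    for i in range(n):
        Ri=Rc*R.from_rotvec(w*i/n); print((Ri.inv().apply(pt-p)/n*1e3).round(1).tolist(),(w/n).round(4).tolist())
E
python3 - <<'E'
from h import *
t=load('top');s=load('scene')
print('dot',tri([t,s],[(246.3,181.7),(328.3,180.2)]))
print('lid low corners',onplane(t,[[219,230],[284,225]],(0,0,.1)).round(3))
for uv,sv in (((237.5,187.5),(332.5,176.5)),):
    pass
p,Rc,o=pose()
c=load('wrist');co=ray(c,[[280,210]]);print('cam in tool',Rc.inv().apply(co[0]-p),Rc.inv().apply(co[1]))
R1=toolR((np.cos(.09),np.sin(.09),0),(0,0,-1))
plan(np.array([.53,.09,.34]),R1)
E
```

```text
dot (array([0.62416114, 0.13656847, 0.18072092]), [np.float64(0.0004136693915547496), np.float64(0.00041366939155465006)])
lid low corners [[0.485 0.234 0.1  ]
 [0.495 0.025 0.1  ]]
cam in tool [ 0.07571458 -0.0007003  -0.15483361] [[-0.29977966 -0.01252802  0.9539262 ]]
n 16 dp [ 334.6 -555.6  121.6] w [-0.000e+00  2.000e-03  2.758e+00]
[-30.1, -27.2, -7.6] [-0.0, 0.0001, 0.1724]
[-34.3, -21.6, -7.6] [-0.0, 0.0001, 0.1724]
[-37.5, -15.4, -7.6] [-0.0, 0.0001, 0.1724]
[-39.6, -8.8, -7.6] [-0.0, 0.0001, 0.1724]
[-40.5, -1.9, -7.6] [-0.0, 0.0001, 0.1724]
[-40.2, 5.1, -7.6] [-0.0, 0.0001, 0.1724]
[-38.7, 11.9, -7.6] [-0.0, 0.0001, 0.1724]
[-36.1, 18.4, -7.6] [-0.0, 0.0001, 0.1724]
[-32.4, 24.3, -7.6] [-0.0, 0.0001, 0.1724]
[-27.8, 29.5, -7.6] [-0.0, 0.0001, 0.1724]
[-22.3, 33.9, -7.6] [-0.0, 0.0001, 0.1724]
[-16.2, 37.2, -7.6] [-0.0, 0.0001, 0.1724]
[-9.5, 39.4, -7.6] [-0.0, 0.0001, 0.1724]
[-2.6, 40.5, -7.6] [-0.0, 0.0001, 0.1724]
[4.3, 40.3, -7.6] [-0.0, 0.0001, 0.1724]
[11.2, 39.0, -7.6] [-0.0, 0.0001, 0.1724]
```

```bash
python3 - <<'E'
from h import *
plan(np.array([.59,.12,.35]),toolR((np.cos(.09),np.sin(.09),0),(0,0,-1)))
E
```

```text
n 16 dp [ 394.6 -525.6  131.6] w [-0.000e+00  2.000e-03  2.758e+00]
[-33.1, -24.3, -8.2] [-0.0, 0.0001, 0.1724]
[-36.8, -18.3, -8.2] [-0.0, 0.0001, 0.1724]
[-39.4, -11.7, -8.2] [-0.0, 0.0001, 0.1724]
[-40.8, -4.8, -8.2] [-0.0, 0.0001, 0.1724]
[-41.0, 2.3, -8.2] [-0.0, 0.0001, 0.1724]
[-40.0, 9.3, -8.2] [-0.0, 0.0001, 0.1724]
[-37.8, 16.0, -8.2] [-0.0, 0.0001, 0.1724]
[-34.5, 22.3, -8.2] [-0.0, 0.0001, 0.1724]
[-30.2, 27.9, -8.2] [-0.0, 0.0001, 0.1724]
[-24.9, 32.6, -8.2] [-0.0, 0.0001, 0.1724]
[-19.0, 36.4, -8.2] [-0.0, 0.0001, 0.1724]
[-12.4, 39.1, -8.2] [-0.0, 0.0001, 0.1724]
[-5.6, 40.7, -8.2] [-0.0, 0.0001, 0.1724]
[1.5, 41.1, -8.2] [-0.0, 0.0001, 0.1724]
[8.5, 40.2, -8.2] [-0.0, 0.0001, 0.1724]
[15.3, 38.1, -8.2] [-0.0, 0.0001, 0.1724]
```

Request:
drive_tool --series '[1,-33,-24,-16,0,0,0.172,1,-37,-18,-16,0,0,0.172,1,-39,-12,-16,0,0,0.172,1,-41,-5,-16,0,0,0.172,1,-41,2,-16,0,0,0.172,1,-40,9,-16,0,0,0.172,1,-38,16,-16,0,0,0.172,1,-35,22,-16,0,0,0.172]'

```text
t: 1.15
eef_pos: [0.3926, 0.3814, 0.3476]
tool_rot: [-0.0, 0.743, 0.669, -0.0]
contact_force: [-0.4, 0.9, -0.1]
gripper_width: 0.999
```

Request:
drive_tool --series '[1,-30,28,0,0,0,0.172,1,-25,33,0,0,0,0.172,1,-19,36,0,0,0,0.172,1,-12,39,0,0,0,0.172,1,-6,41,0,0,0,0.172,1,1,41,0,0,0,0.172,1,8,40,0,0,0,0.172,1,15,38,0,0,0,0.172,1,0,0,0,0,0,0,1,0,0,0,0,0,0]'

```text
t: 2.4
eef_pos: [0.5888, 0.1212, 0.3468]
tool_rot: [-0.0, 0.999, 0.049, -0.0]
contact_force: [0.7, 0.9, -0.5]
gripper_width: 0.999
```

```bash
python3 - <<'E'
from h import *
c=cam('wrist'); cv2.imwrite('pics/w1.png',c['pixels']); print(pose()[2])
E
```

```text
{'t': 2.45, 'q': array([-0.88156712,  0.31413521,  0.7547959 ,  1.60816789, -0.22168797,
        1.3081943 , -1.56546107]), 'joint_vel': array([-0.01000116, -0.00392202, -0.00549379,  0.00015554,  0.00130313,
        0.00093339, -0.00363377]), 'joint_torque': array([ 9.36668795e-01, -4.08984482e+01,  7.91244596e+00, -2.96151549e+01,
        7.99726462e-02, -7.34028843e-03, -3.03250708e-04]), 'eef_pos': array([0.58859112, 0.12178335, 0.34682674]), 'tool_rot': array([-2.79368713e-04,  9.98788086e-01,  4.92145463e-02, -4.56958326e-04]), 'contact_force': array([-0.18552785,  0.21954118,  0.06604185]), 'torque': array([0.02744551, 0.01909319, 0.03350366]), 'gripper_width': 1.00106446620278}
```

View pics/w1.png

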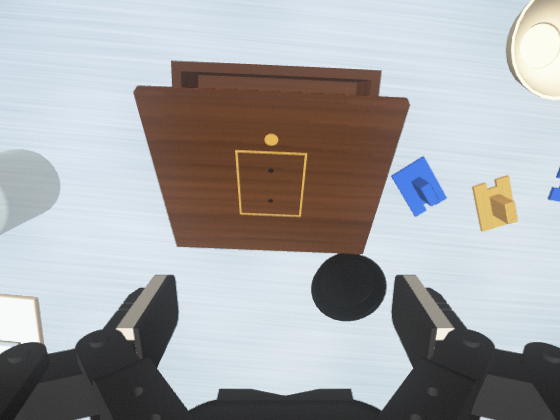

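The wrist view shows the dot at (271,140), outline corners near (236,151), (306,154), (300,216), (240,213), and the lid corners near (135,87), (409,100), (365,254), (177,246). The brass pull is at (495,203), notch up.

```bash
cat >> h.py <<'E'
def quad(mask,approx):
    "refine a quad: fit lines to the mask's outer contour along each side, intersect"
    c=max(cv2.findContours(mask,0,cv2.CHAIN_APPROX_NONE)[0],key=cv2.contourArea).reshape(-1,2).astype(float)
    A=np.array(approx,float); L=[]
    for i in range(4):
        a,b=A[i],A[(i+1)%4]; d=(b-a)/np.linalg.norm(b-a); s=(c-a)@d/np.linalg.norm(b-a); e=np.abs((c-a)@[-d[1],d[0]])
        q=c[(s>.12)&(s<.88)&(e<4)]; v=cv2.fitLine(q.astype(np.float32),cv2.DIST_HUBER,0,.01,.01).ravel(); L.append(np.cross([v[2],v[3],1],[v[2]+v[0],v[3]+v[1],1]))
    X=[np.cross(L[i-1],L[i]) for i in range(4)]; return np.array([x[:2]/x[2] for x in X])
E
cat > lid.py <<'E'
from h import *
def lidpose(c,box,outl,lidq=None):
    m=brass(c['pixels'],box); k,l,st,ce=cv2.connectedComponentsWithStats(m,connectivity=8)
    o=[i for i in range(1,k) if st[i,4]>60]; o.sort(key=lambda i:st[i,3]*st[i,2]); di,oi=o[0],o[-1]
    q=quad(((l==oi)*255).astype(np.uint8),outl); q+= (q.mean(0)-q)/np.linalg.norm(q-q.mean(0),axis=1)[:,None]*.6
    img=[ce[di],*q]; obj=[[.055,0,0],[.04,.03,0],[.04,-.03,0],[-.04,-.03,0],[-.04,.03,0]]
    if lidq is not None:
        w=cv2.inRange(cv2.cvtColor(c['pixels'],cv2.COLOR_BGR2GRAY),0,125)
        img+=list(lidq); obj+=[[.095,.11,0],[.095,-.11,0],[-.105,-.11,0],[-.105,.11,0]]
    img=np.array(img,float);obj=np.array(obj)
    ok,rv,tv=cv2.solvePnP(obj,img,c['camera_matrix'],c['distortion'])
    pr=cv2.projectPoints(obj,rv,tv,c['camera_matrix'],c['distortion'])[0].reshape(-1,2); print('img',img.round(1).tolist()); print('resid',(pr-img).round(2).tolist())
    M=cv2.Rodrigues(c['rvec'])[0]; Rl=M.T@cv2.Rodrigues(rv)[0]; seat=M.T@(tv.ravel()-c['tvec'].ravel()); return seat,Rl
if __name__=='__main__':
    c=load('wrist'); O=[(236,151),(306,154),(300,216),(240,213)]; B=(225,128,316,224)
    hsv=cv2.cvtColor(c['pixels'],cv2.COLOR_BGR2HSV); w=cv2.inRange(hsv,(0,70,0),(25,255,200)); w[:,:]=cv2.morphologyEx(w,cv2.MORPH_CLOSE,np.ones((5,5)))
    k,l=cv2.connectedComponents(w); LQ=quad(((l==l[200,270])*255).astype(np.uint8),[(135,87),(409,100),(365,254),(177,246)])
    for lq in(None,LQ):
        s,Rl=lidpose(c,B,O,lq); e=R.from_matrix(Rl)
        x,z=Rl[:,0],Rl[:,2]; print('seat',s.round(4),'x',x.round(4),'y',Rl[:,1].round(4),'z',z.round(4),'slope',np.degrees(np.arcsin(x[2])).round(2),'yaw',np.degrees(np.arctan2(x[1],x[0])).round(2))
        print('dot',(s+.055*x).round(4),'hinge',(s-.105*x-.012*z).round(4))
    s0=load('scene');t0=load('top');print('reproj scene/top dot,seat',proj(s0,[s+.055*x,s]).round(1).tolist(),proj(t0,[s+.055*x,s]).round(1).tolist())
    # pull
    m=brass(c['pixels'],(465,165,525,240)); ys,xs=np.nonzero(m); P=onplane(c,np.c_[xs,ys],(0,0,.005))[:,:2].astype(np.float32); print('pull',cv2.minAreaRect(P))
E
python3 lid.py
```

```text
img [[273.7, 171.9], [233.4, 150.1], [307.8, 150.7], [301.6, 216.7], [239.0, 214.1]]
resid [[-1.79, -18.93], [8.0, 10.07], [-5.96, 11.23], [4.83, -1.72], [-5.07, -0.73]]
seat [0.5835 0.1328 0.1732] x [ 0.3888  0.0506 -0.9199] y [-0.0616  0.9977  0.0288] z [0.9193 0.0455 0.391 ] slope -66.92 yaw 7.42
dot [0.6049 0.1356 0.1226] hinge [0.5317 0.127  0.2651]
img [[273.7, 171.9], [233.4, 150.1], [307.8, 150.7], [301.6, 216.7], [239.0, 214.1], [136.0, 100.9], [450.6, -31.0], [361.6, 253.1], [177.6, 245.4]]
resid [[2.29, -49.92], [5.06, -5.01], [8.44, -18.37], [14.92, -13.25], [13.26, 0.91], [-36.19, -3.9], [-19.33, 77.89], [27.91, -21.36], [6.16, 24.81]]
seat [0.5972 0.1244 0.1975] x [0.8498 0.1471 0.5062] y [-0.2391  0.9634  0.1215] z [-0.4698 -0.2242  0.8538] slope 30.41 yaw 9.82
dot [0.6439 0.1325 0.2253] hinge [0.5136 0.1116 0.1341]
reproj scene/top dot,seat [[333.0, 172.5], [320.0, 173.3]] [[246.4, 172.5], [250.1, 189.4]]
pull ((0.5455058217048645, -0.1807108372449875), (0.07076584547758102, 0.05152314156293869), 24.76397132873535)
```

```bash
python3 - <<'E'
import re
s=open('lid.py').read()
s=s.replace("m=brass(c['pixels'],box);","m=brass(c['pixels'],box)&cv2.inRange(c['pixels'][...,1],115,255)&cv2.inRange(c['pixels'][...,2],150,255); m=cv2.morphologyEx(m,cv2.MORPH_CLOSE,np.ones((3,3)));cv2.imwrite('m.png',m);")
s=s.replace("    k,l=cv2.connectedComponents(w); LQ=quad(((l==l[200,270])*255).astype(np.uint8),[(135,87),(409,100),(365,254),(177,246)])\n","    LQ=np.array([(134.5,87),(409,99),(364.5,253.5),(177.3,246)])\n").replace("    o=[i","    print([st[i].tolist() for i in range(1,k) if st[i,4]>20]); o=[i")
open('lid.py','w').write(s)
E
python3 lid.py
```

```text
[[264, 134, 14, 12, 133], [235, 150, 72, 67, 602]]
img [[270.8, 139.3], [235.4, 150.3], [305.8, 153.2], [299.5, 216.0], [240.1, 213.0]]
resid [[-0.03, -1.17], [0.06, 0.54], [-0.03, 0.85], [-0.06, -0.28], [0.07, 0.07]]
seat [0.5808 0.1337 0.1659] x [0.8613 0.0442 0.5061] y [-0.0498  0.9988 -0.0025] z [-0.5056 -0.0231  0.8624] slope 30.41 yaw 2.94
dot [0.6282 0.1361 0.1937] hinge [0.4965 0.1293 0.1024]
[[264, 134, 14, 12, 133], [235, 150, 72, 67, 602]]
img [[270.8, 139.3], [235.4, 150.3], [305.8, 153.2], [299.5, 216.0], [240.1, 213.0], [134.5, 87.0], [409.0, 99.0], [364.5, 253.5], [177.3, 246.0]]
resid [[0.03, -2.48], [2.0, -0.83], [-1.55, -0.83], [-0.45, -1.75], [1.81, -1.29], [-1.4, 1.99], [0.55, 1.81], [-0.58, 2.07], [-0.32, 1.27]]
seat [0.5788 0.1337 0.1508] x [0.882  0.0537 0.4681] y [-0.0537  0.9985 -0.0132] z [-0.4681 -0.0135  0.8836] slope 27.91 yaw 3.48
dot [0.6273 0.1366 0.1765] hinge [0.4918 0.1282 0.091 ]
reproj scene/top dot,seat [[329.0, 181.7], [317.4, 180.8]] [[246.5, 181.0], [248.4, 197.8]]
pull ((0.5455058217048645, -0.1807108372449875), (0.07076584547758102, 0.05152314156293869), 24.76397132873535)
```

```bash
python3 - <<'E'
from h import *
c=load('wrist')['pixels']
a=cv2.resize(c[75:165,125:270],(435*1,270),interpolation=cv2.INTER_CUBIC);b=cv2.resize(c[75:165,320:425],(315,270),interpolation=cv2.INTER_CUBIC)
d=cv2.resize(c[225:265,160:385],(675,120),interpolation=cv2.INTER_CUBIC)
L=np.zeros((400,760,3),np.uint8);L[:270,:435]=a;L[:270,440:755]=b;L[275:395,:675]=d;cv2.imwrite('pics/lidcrop.png',cv2.convertScaleAbs(L,alpha=1.5))
for u in(180,350): print(u,[c[v,u].tolist() for v in range(84,104)])
E
```

```text
180 [[59, 72, 100], [61, 72, 101], [59, 71, 101], [58, 72, 107], [55, 69, 105], [54, 68, 102], [58, 73, 105], [57, 71, 100], [55, 71, 100], [57, 71, 102], [58, 73, 102], [56, 72, 101], [53, 68, 98], [54, 70, 101], [52, 68, 101], [53, 69, 103], [55, 72, 104], [53, 72, 102], [53, 68, 102], [50, 67, 101]]
350 [[65, 80, 114], [65, 79, 112], [62, 77, 111], [62, 80, 115], [65, 82, 116], [65, 82, 118], [62, 79, 114], [61, 76, 112], [65, 79, 115], [61, 78, 111], [56, 72, 108], [56, 70, 112], [51, 65, 104], [54, 70, 106], [50, 67, 106], [52, 70, 109], [52, 70, 110], [57, 75, 110], [59, 74, 110], [55, 75, 112]]
```

View pics/lidcrop.png

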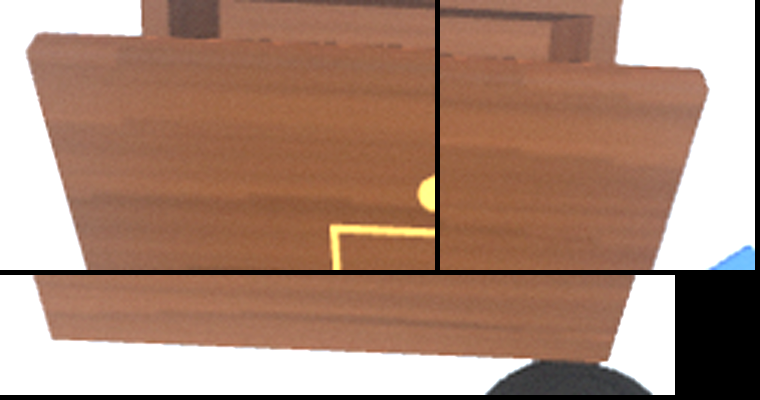

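```bash
sed -i 's/LQ=np.array.*/LQ=np.array([(134,92.3),(409.3,104.3),(362.8,253.7),(177.3,246.3)])/; s/\*\.6$/*1.5/; s/\*\.6;/*1.5;/' lid.py; sed -i 's/\[:,None\]\*\.6/[:,None]*1.5/' lid.py; python3 lid.py
```

```text
[[264, 134, 14, 12, 133], [235, 150, 72, 67, 602]]
img [[270.8, 139.3], [236.0, 150.9], [305.1, 153.8], [298.9, 215.3], [240.8, 212.4]]
resid [[-0.05, -0.62], [0.11, 0.22], [-0.06, 0.53], [0.07, -0.22], [-0.05, 0.1]]
seat [0.5795 0.1338 0.1596] x [0.8631 0.0447 0.5031] y [-0.0497  0.9988 -0.0035] z [-0.5026 -0.022   0.8642] slope 30.2 yaw 2.96
dot [0.627  0.1363 0.1872] hinge [0.4949 0.1294 0.0964]
[[264, 134, 14, 12, 133], [235, 150, 72, 67, 602]]
img [[270.8, 139.3], [236.0, 150.9], [305.1, 153.8], [298.9, 215.3], [240.8, 212.4], [134.0, 92.3], [409.3, 104.3], [362.8, 253.7], [177.3, 246.3]]
resid [[0.12, -0.18], [1.49, 0.51], [-0.99, 0.54], [-0.3, -0.91], [1.1, -0.39], [-0.77, -0.24], [-0.12, -0.1], [-0.23, 0.64], [-0.17, 0.18]]
seat [0.5773 0.1337 0.1491] x [0.8719 0.0484 0.4872] y [-0.0525  0.9986 -0.0054] z [-0.4868 -0.0209  0.8733] slope 29.16 yaw 3.18
dot [0.6253 0.1364 0.1759] hinge [0.4916 0.1289 0.0874]
reproj scene/top dot,seat [[328.5, 181.6], [317.1, 181.0]] [[246.6, 181.7], [248.5, 198.4]]
pull ((0.5455058217048645, -0.1807108372449875), (0.07076584547758102, 0.05152314156293869), 24.76397132873535)
```

```bash
python3 - <<'E'
from h import *
a=np.radians(24.8); plan(np.array([.5455,-.1807,.14]),toolR((np.cos(a),np.sin(a),0),(0,0,-1)),8)
E
```

```text
n 8 dp [ -43.1 -302.5 -206.8] w [-0.001  0.001 -0.334]
[-9.1, 37.1, 25.8] [-0.0001, 0.0001, -0.0418]
[-10.6, 36.7, 25.8] [-0.0001, 0.0001, -0.0418]
[-12.1, 36.2, 25.8] [-0.0001, 0.0001, -0.0418]
[-13.6, 35.7, 25.8] [-0.0001, 0.0001, -0.0418]
[-15.1, 35.1, 25.8] [-0.0001, 0.0001, -0.0418]
[-16.6, 34.4, 25.8] [-0.0001, 0.0001, -0.0418]
[-18.0, 33.7, 25.9] [-0.0001, 0.0001, -0.0418]
[-19.4, 32.9, 25.9] [-0.0001, 0.0001, -0.0418]
```

Request:
drive_tool --series '[0.0,-9,37,12,0,0,-0.042,0.0,-11,37,12,0,0,-0.042,0.0,-12,36,25,0,0,-0.042,0.0,-14,36,26,0,0,-0.042,0.0,-15,35,32,0,0,-0.042,0.0,-17,34,33,0,0,-0.042,0.0,-18,34,33,0,0,-0.042,0.0,-19,33,33,0,0,-0.042,0,0,0,0,0,0,0,0,0,0,0,0,0,0]'

```text
t: 3.7
eef_pos: [0.5458, -0.1806, 0.1414]
tool_rot: [-0.0, 0.977, 0.215, 0.0]
contact_force: [-0.7, 0.4, 0.4]
gripper_width: 0.496
```

```bash
python3 - <<'E'
from h import *
c=cam('wrist'); cv2.imwrite('pics/w2.png',c['pixels']); p,Rc,o=pose(); print(p,o['tool_rot'],o['gripper_width'],o['q'].round(2))
u=proj(c,[[.5455,-.1807,.005]])[0].astype(int); print(u)
m=brass(c['pixels']); k,l,st,ce=cv2.connectedComponentsWithStats(m); i=1+np.argmax(st[1:,4]); print(st[i])
ys,xs=np.nonzero(l==i); P=onplane(c,np.c_[xs,ys],(0,0,.005))[:,:2].astype(np.float32); print(cv2.minAreaRect(P))
E
```

```text
[ 0.54624797 -0.18029703  0.1418031 ] [-3.06749326e-04  9.76487854e-01  2.15571016e-01  7.16661176e-04] 0.5068150762107946 [-0.29  0.47  0.66  1.91 -0.37  0.89 -0.58]
[284 191]
[ 254  149   63   83 4815]
((0.5459293723106384, -0.18116384744644165), (0.06864618510007858, 0.049390051513910294), 24.74148941040039)
```

View pics/w2.png

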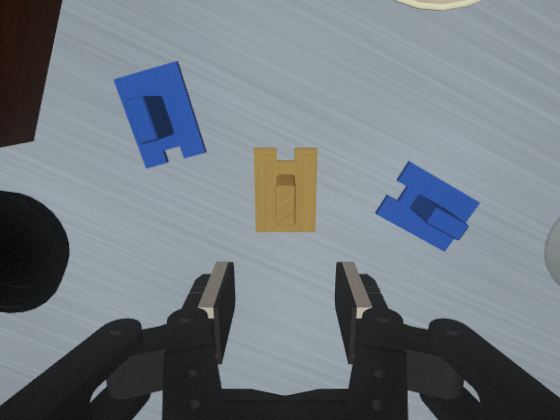

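The brass pull is centred at (286,190) with the notch up towards the dot side, and the jaws straddle the tab line. Blue ones are clear on both sides. Now descend and grip.

Request:
drive_tool --series '[0,0,1,35,0,0,0,0,0,0,35,0,0,0,0,0,0,25,0,0,0,0,0,0,14,0,0,0,0,0,0,0,0,0,0,0,0,0,0,0,0,0,-1,0,0,0,0,0,0,-1,0,0,0,0,0,0,-1,0,0,0,0,0,0,-1,0,0,0,0,0,0,-1,0,0,0,0,0,0]' --force 60

```text
t: 5.12
eef_pos: [0.5458, -0.1824, 0.0328]
tool_rot: [-0.001, 0.977, 0.214, 0.0]
contact_force: [-1.6, 3.1, 6.8]
gripper_width: 0.107
```

```bash
python3 - <<'E'
from h import *
p,Rc,o=pose(); print(p,o['gripper_width'],o['contact_force'],o['torque'])
Rl=np.array([[.8719,-.0525,-.4868],[.0484,.9986,-.0209],[.4872,-.0054,.8733]])
th=np.radians(29.5);ps=np.radians(3.1)
x=np.array([np.cos(th)*np.cos(ps),np.cos(th)*np.sin(ps),np.sin(th)]);z=np.array([-np.sin(th)*np.cos(ps),-np.sin(th)*np.sin(ps),np.cos(th)])
seat=np.array([.578,.1337,.1515]); off=p[2]; print('x',x,'z',z)
# lift pose then hover 60 mm off
lift=np.array([p[0],p[1],.26]); hov=seat+z*(.032+.06); print('hover',hov)
Rt=toolR(x,-z); plan(hov,Rt,9,lift,Rc)
E
```

```text
[ 0.54578592 -0.18243785  0.03278218] 0.10676373844186939 [-1.56381028  3.11998605  6.78835649] [ 0.61608198  0.3501606  -0.03826362]
x [0.86908208 0.0470678  0.49242356] z [-0.49170298 -0.02662968  0.8703557 ]
hover [0.53276333 0.13125007 0.23157272]
n 9 dp [-13.  313.7 -28.4] w [-0.098  0.508  0.369]
[13.3, -32.3, 3.2] [-0.0109, 0.0564, 0.041]
[11.8, -32.8, 3.6] [-0.0109, 0.0564, 0.041]
[10.2, -33.3, 3.8] [-0.0109, 0.0564, 0.041]
[8.6, -33.7, 4.0] [-0.0109, 0.0564, 0.041]
[7.0, -34.1, 4.0] [-0.0109, 0.0564, 0.041]
[5.3, -34.4, 4.0] [-0.0109, 0.0564, 0.041]
[3.7, -34.6, 3.9] [-0.0109, 0.0564, 0.041]
[2.1, -34.8, 3.7] [-0.0109, 0.0564, 0.041]
[0.4, -34.9, 3.4] [-0.0109, 0.0564, 0.041]
```

Request:
drive_tool --series '[-1,0,0,-15,0,0,0,-1,0,0,-35,0,0,0,-1,0,0,-45,0,0,0,-1,0,0,-45,0,0,0,-1,0,0,-45,0,0,0,-1,0,0,-43,0,0,0,-1,0,0,0,0,0,0,-1,0,0,0,0,0,0,-1,0,0,0,0,0,0]'

```text
t: 6.25
eef_pos: [0.5447, -0.1829, 0.2591]
tool_rot: [-0.0, 0.977, 0.214, -0.001]
contact_force: [0.3, 0.5, 0.4]
gripper_width: 0.002
```

```bash
python3 - <<'E'
from h import *
c=cam('wrist'); cv2.imwrite('pics/w3.png',c['pixels']); p,Rc,o=pose(); print(p,o['tool_rot'],o['gripper_width'],o['contact_force'],o['torque'])
E
```

```text
[ 0.5448224  -0.18293439  0.25911027] [-3.06304869e-04  9.76803298e-01  2.14135832e-01 -1.03338738e-03] -0.0006786454589984416 [-0.66711894 -0.40314031 -0.0058184 ] [0.00097577 0.03623758 0.00678318]
```

View pics/w3.png

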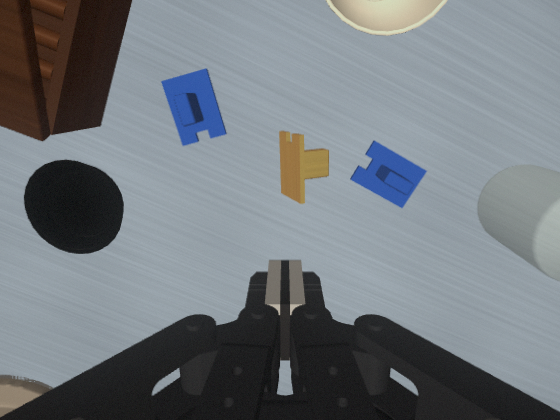

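This shows the grasp failed: the jaws are shut empty at (285,262), and the pull has been tipped onto its long edge at (292,167), tab pointing right at (316,163), notch still up. First I need to know why, checking finger geometry against the pictures, and how it lies.

```bash
python3 - <<'E'
from h import *
p,Rc,o=pose(); c=load('wrist'); s=cam('scene'); t=cam('top')
for d in(0,.01,.022,.035,.045): print(d,proj(c,[p+Rc.apply([0,0,d]),p+Rc.apply([.011,0,d]),p+Rc.apply([-.011,0,d])]).round(0).tolist())
u=proj(s,[[.548,-.19,.02]])[0]; w=proj(t,[[.548,-.19,.02]])[0]; print(u,w)
a=cv2.resize(s['pixels'][int(u[1])-25:int(u[1])+25,int(u[0])-30:int(u[0])+30],(400,333),interpolation=cv2.INTER_CUBIC)
b=cv2.resize(c['pixels'][115:220,255:355],(381,400),interpolation=cv2.INTER_CUBIC)
L=np.zeros((400,790,3),np.uint8);L[:333,:400]=a;L[:,405:786]=b;cv2.imwrite('pics/side.png',cv2.convertScaleAbs(L,alpha=1.5))
print('scene crop origin',int(u[0])-30,int(u[1])-25)
E
```

```text
0 [[284.0, 266.0], [284.0, 244.0], [284.0, 287.0]]
0.01 [[284.0, 257.0], [284.0, 235.0], [284.0, 277.0]]
0.022 [[284.0, 247.0], [284.0, 227.0], [284.0, 266.0]]
0.035 [[284.0, 238.0], [284.0, 219.0], [284.0, 256.0]]
0.045 [[284.0, 231.0], [284.0, 213.0], [284.0, 249.0]]
[231.71177    249.06526116] [346.56913828 209.40900625]
scene crop origin 201 224
```

View pics/side.png

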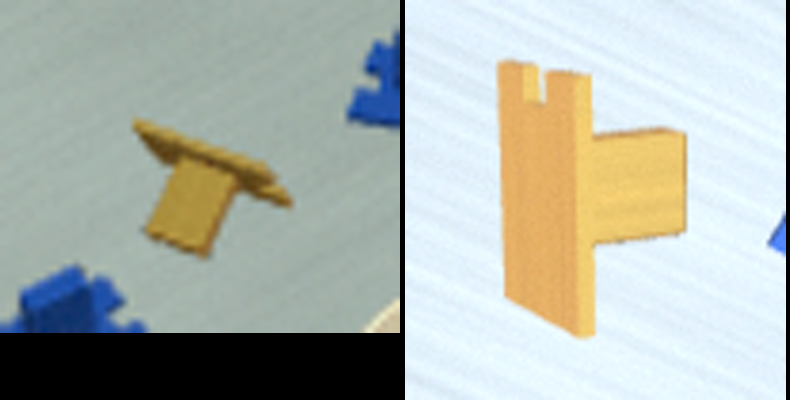

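The pull rests on its plate's long edge and the tab's end, with the tab leaning down. In the wrist pictures the fingertips seem farther back than expected, so I'll test where the shut fingers end along the tool axis from the scene camera, numerically.

```bash
python3 - <<'E'
from h import *
p,Rc,o=pose(); print(p)
for n in('scene','wrist'):
    c=load(n); g=cv2.cvtColor(c['pixels'],cv2.COLOR_BGR2GRAY); print(n,c['camera_matrix'][0,0],c['distortion'].round(3))
    for x in(-.011,0,.011):
        out=[]
        for d in np.arange(-.05,.055,.008):
            u=proj(c,[p+Rc.apply([x,0,d])])[0]; out.append((round(d*1e3),*u.round(0).astype(int).tolist(),int(cv2.getRectSubPix(g,(1,1),tuple(map(float,u)))[0,0])))
        print(x,out)
E
```

```text
[ 0.5450534  -0.18304891  0.25931816]
scene 441.82338948593247 [0.039 0.    0.    0.    0.   ]
-0.011 [(-50, 222, 174, 22), (-42, 222, 177, 16), (-34, 222, 179, 15), (-26, 223, 181, 17), (-18, 223, 183, 16), (-10, 223, 186, 25), (-2, 223, 188, 109), (6, 224, 190, 112), (14, 224, 192, 113), (22, 224, 194, 112), (30, 224, 196, 114), (38, 225, 198, 113), (46, 225, 201, 116), (54, 225, 203, 115)]
0 [(-50, 225, 175, 13), (-42, 226, 178, 18), (-34, 226, 180, 24), (-26, 226, 182, 28), (-18, 226, 184, 27), (-10, 227, 187, 34), (-2, 227, 189, 111), (6, 227, 191, 112), (14, 227, 193, 113), (22, 227, 195, 114), (30, 228, 198, 112), (38, 228, 200, 115), (46, 228, 202, 113), (54, 228, 204, 114)]
0.011 [(-50, 229, 176, 57), (-42, 229, 179, 52), (-34, 229, 181, 61), (-26, 230, 183, 63), (-18, 230, 186, 59), (-10, 230, 188, 114), (-2, 230, 190, 113), (6, 230, 192, 112), (14, 231, 194, 114), (22, 231, 197, 112), (30, 231, 199, 115), (38, 231, 201, 114), (46, 231, 203, 113), (54, 232, 205, 117)]
wrist 370.6702164540604 [-0.027  0.     0.     0.     0.   ]
-0.011 [(-50, 284, 360, 98), (-42, 284, 345, 41), (-34, 284, 331, 45), (-26, 284, 319, 45), (-18, 284, 308, 47), (-10, 284, 298, 31), (-2, 284, 289, 36), (6, 284, 281, 37), (14, 285, 273, 41), (22, 285, 266, 42), (30, 285, 260, 107), (38, 285, 253, 162), (46, 285, 248, 164), (54, 285, 243, 163)]
0 [(-50, 284, 332, 44), (-42, 284, 319, 45), (-34, 284, 306, 47), (-26, 284, 295, 35), (-18, 284, 285, 37), (-10, 284, 276, 40), (-2, 284, 268, 41), (6, 284, 260, 80), (14, 284, 253, 163), (22, 284, 247, 164), (30, 285, 241, 164), (38, 285, 235, 162), (46, 285, 230, 164), (54, 285, 226, 156)]
0.011 [(-50, 284, 303, 37), (-42, 284, 291, 36), (-34, 284, 280, 37), (-26, 284, 270, 44), (-18, 284, 261, 55), (-10, 284, 253, 163), (-2, 284, 245, 164), (6, 284, 238, 160), (14, 284, 232, 165), (22, 284, 227, 158), (30, 284, 221, 165), (38, 284, 217, 160), (46, 285, 212, 165), (54, 285, 208, 165)]
```

```bash
python3 - <<'E'
from h import *
c=load('wrist')
f=lambda x,y:(255+(x-405)/3.81,115+y/3.81)
U=[f(582,73),f(588,335)]; P=onplane(c,U,(0,0,.047)); print('upper edge',P.round(4),np.linalg.norm(P[1]-P[0]),np.degrees(np.arctan2(*(P[0]-P[1])[1::-1])))
Lo=[f(499,62),f(505,297)]; Q=onplane(c,Lo,(0,0,0)); print('lower edge',Q.round(4),np.linalg.norm(Q[1]-Q[0]),np.degrees(np.arctan2(*(Q[0]-Q[1])[1::-1])))
T=[f(685,130),f(687,235)]; print('tab end z.02',onplane(c,T,(0,0,.014)).round(4))
E
```

```text
upper edge [[ 0.5856 -0.1822  0.047 ]
 [ 0.523  -0.2137  0.047 ]] 0.07009013193026394 26.704955219913174
lower edge [[ 0.5748 -0.163   0.    ]
 [ 0.5117 -0.1936  0.    ]] 0.07016440045970926 25.87440600488313
tab end z.02 [[ 0.5808 -0.2182  0.014 ]
 [ 0.554  -0.2323  0.014 ]]
```

```bash
python3 - <<'E'
from h import *
t=load('top'); print('decanter',onplane(t,[[418,188]],(0,0,.1)).round(3),'dish',onplane(t,[[289,253]],(0,0,.028)).round(3),'bowl',onplane(t,[[343,149]],(0,0,.05)).round(3),'blues',onplane(t,[[311,207],[375,199]],(0,0,.02)).round(3))
y26=np.radians(26); h=np.array([np.sin(y26),-np.cos(y26),0]); x=np.array([np.cos(y26),np.sin(y26),0]); Z=np.array([0,0,1.])
E=np.array([.5543,-.198,.047])
l=np.radians(15); y=np.cos(l)*Z+np.sin(l)*h; Rt=toolR(x,-y)
g=E-.029*y; pre=g+.06*y; print('grasp TCP',g.round(4),'pre',pre.round(4)); plan(pre,Rt,6)
p,Rc,o=pose()
plan(g,Rt,3,pre,Rt)
E
```

```text
decanter [[ 0.602 -0.416  0.1  ]] dish [[0.406 0.011 0.028]] bowl [[ 0.752 -0.184  0.05 ]] blues [[ 0.56  -0.069  0.02 ]
 [ 0.581 -0.29   0.02 ]]
grasp TCP [ 0.551  -0.1913  0.019 ] pre [ 0.5578 -0.2052  0.0769]
n 6 dp [  12.8  -22.2 -182.4] w [ 0.261 -0.001 -0.022]
[0.4, 4.3, 30.4] [0.0435, -0.0002, -0.0037]
[0.4, 5.6, 30.2] [0.0435, -0.0002, -0.0037]
[0.4, 6.9, 29.9] [0.0435, -0.0002, -0.0037]
[0.4, 8.2, 29.6] [0.0435, -0.0002, -0.0037]
[0.4, 9.5, 29.2] [0.0435, -0.0002, -0.0037]
[0.3, 10.7, 28.8] [0.0435, -0.0002, -0.0037]
n 3 dp [ -6.8  14.  -58. ] w [0. 0. 0.]
[-0.0, 0.0, 20.0] [0.0, 0.0, 0.0]
[-0.0, 0.0, 20.0] [0.0, 0.0, 0.0]
[-0.0, 0.0, 20.0] [0.0, 0.0, 0.0]
```

Request:
drive_tool --series '[-0.3,0,4,30,0.044,0,-0.004,-0.3,0,6,30,0.044,0,-0.004,-0.3,0,7,30,0.044,0,-0.004,-0.3,0,8,30,0.044,0,-0.004,-0.3,0,10,29,0.044,0,-0.004,-0.3,0,11,29,0.044,0,-0.004,-0.3,0,0,0,0,0,0,-0.3,0,0,0,0,0,0]'

```text
t: 7.4
eef_pos: [0.5571, -0.2068, 0.0782]
tool_rot: [-0.128, 0.966, 0.224, -0.028]
contact_force: [-0.1, 0.3, -0.4]
gripper_width: 0.353
```

```bash
python3 - <<'E'
from h import *
c=cam('wrist'); p,Rc,o=pose(); print(p,Rc.as_matrix().round(3),o['gripper_width'],o['contact_force'])
co=ray(c,[[280,210]]);print('cam in tool',Rc.inv().apply(co[0]-p),Rc.inv().apply(co[1]))
s=cam('scene'); g=cv2.cvtColor(s['pixels'],cv2.COLOR_BGR2GRAY)
u=proj(s,[p])[0].astype(int); a=cv2.resize(s['pixels'][u[1]-35:u[1]+25,u[0]-30:u[0]+30],(400,400),interpolation=cv2.INTER_CUBIC)
L=np.zeros((400,800,3),np.uint8);L[:,:400]=cv2.resize(c['pixels'][60:360,130:430],(400,400));L[:,400:]=a;cv2.imwrite('pics/pre.png',cv2.convertScaleAbs(L,alpha=1.5)); print(u)
print(proj(c,[p+Rc.apply([.011,0,-.016]),p+Rc.apply([.011,0,.022]),[.5543,-.198,.047]]))
E
```

```text
[ 0.5574707  -0.20663886  0.07877509] [[ 0.898  0.426 -0.111]
 [ 0.44  -0.867  0.235]
 [ 0.004 -0.26  -0.966]] 0.34524474521959037 [-0.49371921  0.11751573 -0.5801947 ]
cam in tool [ 0.07539432  0.00085263 -0.15449838] [[-0.30054357 -0.0146094   0.95365619]]
[227 240]
[[283.43371421 258.41759441]
 [283.76751629 226.51400665]
 [282.81742856 237.14899901]]
```

View pics/pre.png

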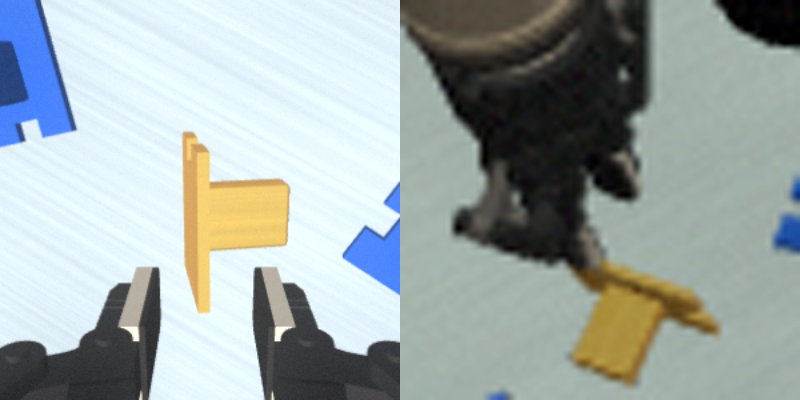

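Left: the pads straddle the plate's upper edge, which is at (205,230) in the crop, centred between them. Right: the fingertips are still above the pull. This confirms the fingertips end about 16 mm behind the reported TCP, not 22 mm ahead. Descend and pinch the plate by its upper edge.

Request:
drive_tool --series '[-0.3,0,0,20,0,0,0,-0.3,0,0,20,0,0,0,-0.3,0,0,14,0,0,0,-0.3,0,0,6,0,0,0,-0.3,0,0,0,0,0,0]' --force 40

```text
t: 8.12
eef_pos: [0.5499, -0.1925, 0.0193]
tool_rot: [-0.129, 0.966, 0.224, -0.029]
contact_force: [-0.4, -0.1, 0.7]
gripper_width: 0.348
```

Request:
drive_tool --series '[-1,0,0,0,0,0,0,-1,0,0,0,0,0,0,-1,0,0,0,0,0,0,-1,0,0,0,0,0,0,-1,0,0,0,0,0,0]'

```text
t: 8.75
eef_pos: [0.5496, -0.1907, 0.0213]
tool_rot: [-0.131, 0.965, 0.224, -0.028]
contact_force: [-3.1, 4.4, 10.6]
gripper_width: 0.058
```

```bash
python3 - <<'E'
from h import *
p,Rc,o=pose(); print(p,o['q'].round(2))
az=np.arctan2(-.18,.6);u=np.array([np.cos(az),np.sin(az),0]);a=np.radians(42)
tz=np.cos(a)*u-np.sin(a)*np.array([0,0,1]); xp=np.array([-np.sin(az),np.cos(az),0]); Rt=toolR(xp,tz)
print(Rt.as_matrix().round(3))
lift=p+[0,0,.15]; print('lift in tool',Rc.inv().apply([0,0,150]).round(1))
hov=np.array([.60,-.18,.13]); plan(hov,Rt,11,lift,Rc)
print('down',Rt.inv().apply([0,0,-(.13-.019)*1e3]).round(1))
E
```

```text
[ 0.54963868 -0.19073967  0.02126568] [-0.02  0.74  0.51  1.79 -0.62  1.   -0.28]
[[ 0.287  0.641  0.712]
 [ 0.958 -0.192 -0.214]
 [-0.     0.743 -0.669]]
lift in tool [   0.6  -39.8 -144.6]
n 11 dp [ 50.4  10.7 -41.3] w [-1.039  0.239 -0.831]
[4.5, 2.1, 3.3] [-0.0944, 0.0217, -0.0755]
[4.3, 2.1, 3.6] [-0.0944, 0.0217, -0.0755]
[4.1, 2.1, 3.9] [-0.0944, 0.0217, -0.0755]
[3.8, 2.0, 4.2] [-0.0944, 0.0217, -0.0755]
[3.6, 1.8, 4.5] [-0.0944, 0.0217, -0.0755]
[3.3, 1.7, 4.7] [-0.0944, 0.0217, -0.0755]
[3.1, 1.5, 4.9] [-0.0944, 0.0217, -0.0755]
[2.9, 1.2, 5.1] [-0.0944, 0.0217, -0.0755]
[2.7, 0.9, 5.3] [-0.0944, 0.0217, -0.0755]
[2.5, 0.6, 5.4] [-0.0944, 0.0217, -0.0755]
[2.4, 0.3, 5.5] [-0.0944, 0.0217, -0.0755]
down [  0.  -82.5  74.3]
```

Request:
drive_tool --series '[-1,0,-8,-29,0,0,0,-1,0,-10,-39,0,0,0,-1,0,-12,-40,0,0,0,-1,0,-10,-37,0,0,0,-1,0,0,0,0,0,0]'

```text
t: 9.38
eef_pos: [0.5511, -0.1935, 0.1734]
tool_rot: [-0.127, 0.966, 0.224, -0.025]
contact_force: [-0.3, 0.2, -1.9]
gripper_width: 0.045
```

Request:
drive_tool --series '[-1,4,2,3,-0.094,0.022,-0.075,-1,4,2,4,-0.094,0.022,-0.075,-1,4,2,4,-0.094,0.022,-0.076,-1,4,2,4,-0.095,0.022,-0.076,-1,4,2,4,-0.095,0.021,-0.076,-1,3,2,5,-0.095,0.022,-0.076,-1,3,1,5,-0.094,0.022,-0.075,-1,3,1,5,-0.094,0.022,-0.076,-1,3,1,5,-0.095,0.021,-0.076,-1,3,1,5,-0.094,0.022,-0.075,-1,2,0,6,-0.094,0.022,-0.075,-1,0,0,0,0,0,0]'

```text
t: 10.88
eef_pos: [0.5953, -0.1693, 0.1536]
tool_rot: [0.212, 0.811, 0.509, 0.195]
contact_force: [0.9, -0.8, -2.4]
gripper_width: 0.04
```

```bash
python3 - <<'E'
from h import *
p,Rc,o=pose(); print(p,Rc.as_matrix().round(3),o['gripper_width'],o['contact_force'],o['q'].round(2))
c=cam('wrist');m=brass(c['pixels']);k,l,st,ce=cv2.connectedComponentsWithStats(m);print([(st[i].tolist(),ce[i].round().tolist()) for i in range(1,k) if st[i,4]>200])
s=cam('scene');print(proj(s,[p])[0]);m=brass(s['pixels'],(180,180,300,280));print(cv2.moments(m,True)['m00'],cv2.boundingRect(m))
q=proj(c,[p+Rc.apply(v) for v in([.035,0,.021],[-.035,0,.021],[.035,0,-.029],[0,.04,-.004])]); print(q.round(0))
E
```

```text
[ 0.59529102 -0.16934401  0.15362414] [[ 0.406  0.743  0.532]
 [ 0.908 -0.393 -0.145]
 [ 0.101  0.542 -0.834]] 0.039641316898955566 [ 0.87340391 -0.77533523 -2.41617796] [-0.5   0.33  0.76  2.26 -1.32  0.17  0.98]
[([439, 0, 121, 393, 28925], [515.0, 147.0]), ([278, 180, 104, 188, 7041], [324.0, 264.0])]
[243.44134991 224.23652848]
351.0 (231, 206, 69, 29)
[[284. 180.]
 [284. 307.]
 [284. 212.]
 [373. 269.]]
```

The pull is held by the plate (−2.4 N, width 4 mm), but joint 6 hit its limit before the tilt was complete. I'll move to the free area left of the humidor, at a larger reach, where more outward tilt is possible.

```bash
cat > put.py <<'E'
from h import *
import sys
az=np.arctan2(.40,.60);u=np.array([np.cos(az),np.sin(az),0]);a=np.radians(42)
tz=np.cos(a)*u-np.sin(a)*np.array([0,0,1]); xp=np.array([-np.sin(az),np.cos(az),0]); Rt=toolR(xp,tz)
E
python3 - <<'E'
from put import *
t=load('top');print('left things',onplane(t,[[148,224],[140,132]],(0,0,.05)).round(3))
p,Rc,o=pose(); print('up',Rc.inv().apply([0,0,180]).round(1)); plan(np.array([.60,.40,.30]),Rt,11,p+[0,0,.18],Rc)
E
```

```text
left things [[0.516 0.481 0.05 ]
 [0.836 0.513 0.05 ]]
up [  18.4   97.5 -150.2]
n 11 dp [  4.4 569.4 -33.6] w [-0.187  0.585 -0.828]
[46.9, -21.7, -4.7] [-0.017, 0.0531, -0.0753]
[48.5, -18.1, -2.5] [-0.017, 0.0531, -0.0753]
[49.8, -14.3, -0.2] [-0.017, 0.0531, -0.0753]
[50.7, -10.6, 2.3] [-0.017, 0.0531, -0.0753]
[51.2, -6.8, 4.8] [-0.017, 0.0531, -0.0753]
[51.2, -3.0, 7.5] [-0.017, 0.0531, -0.0753]
[50.8, 0.7, 10.2] [-0.017, 0.0531, -0.0753]
[50.0, 4.3, 12.9] [-0.017, 0.0531, -0.0753]
[48.8, 7.7, 15.6] [-0.017, 0.0531, -0.0753]
[47.2, 11.1, 18.4] [-0.017, 0.0531, -0.0753]
[45.2, 14.2, 21.0] [-0.017, 0.0531, -0.0753]
```

Request:
drive_tool --series '[-1,5,24,-38,0,0,0,-1,5,24,-38,0,0,0,-1,4,25,-37,0,0,0,-1,4,25,-37,0,0,0,-1,0,0,0,0,0,0]'

```text
t: 11.6
eef_pos: [0.5921, -0.158, 0.2776]
tool_rot: [0.191, 0.812, 0.517, 0.192]
contact_force: [-0.3, 0.1, -1.5]
gripper_width: 0.044
```

Request:
drive_tool --series '[-1,47,-22,-5,-0.017,0.053,-0.075,-1,48,-18,-3,-0.017,0.053,-0.075,-1,49,-14,0,-0.017,0.053,-0.075,-1,50,-11,2,-0.017,0.053,-0.075,-1,51,-7,5,-0.017,0.053,-0.075,-1,51,-3,7,-0.017,0.053,-0.075,-1,51,1,10,-0.017,0.053,-0.075,-1,50,4,13,-0.017,0.053,-0.075,-1,49,8,16,-0.017,0.053,-0.076,-1,47,11,18,-0.017,0.053,-0.076,-1,40,14,20,-0.017,0.055,-0.076,-1,0,0,0,0,0,0]'

```text
t: 13.1
eef_pos: [0.6171, 0.2486, 0.2554]
tool_rot: [0.185, 0.547, 0.759, 0.301]
contact_force: [0.6, -1.9, -2.5]
gripper_width: 0.044
```

```bash
python3 - <<'E'
from put import *
p,Rc,o=pose(); print(p,Rc.as_matrix().round(3),o['gripper_width'],o['contact_force'],o['q'].round(2))
plan(np.array([.605,.39,.10]),Rt)
E
```

```text
[0.61714287 0.248598   0.25537846] [[-0.333  0.719  0.61 ]
 [ 0.942  0.22   0.255]
 [ 0.049  0.66  -0.75 ]] 0.04373391492791729 [ 0.64369599 -1.87313213 -2.45793722] [-0.35  0.16 -0.19  2.13  0.71  0.17 -0.86]
n 4 dp [ -12.1  141.4 -155.4] w [-0.11   0.14  -0.211]
[32.4, -20.0, 36.3] [-0.0274, 0.0349, -0.0527]
[32.2, -19.3, 36.9] [-0.0274, 0.0349, -0.0527]
[31.9, -18.7, 37.5] [-0.0274, 0.0349, -0.0527]
[31.5, -18.0, 38.1] [-0.0274, 0.0349, -0.0527]
```

```bash
sed -i 's/radians(42)/radians(50)/' put.py; python3 - <<'E'
from put import *
p,Rc,o=pose()
plan(np.array([.615,.39,.24]),Rt,4); print('down',Rt.inv().apply([0,0,-100]).round(1)); print(proj(load('scene'),[[.6,.39,.2]]))
E
```

```text
n 4 dp [ -2.1 141.4 -15.4] w [ 0.029  0.125 -0.22 ]
[33.3, 4.8, 11.6] [0.0073, 0.0311, -0.055]
[32.6, 6.7, 12.6] [0.0073, 0.0311, -0.055]
[31.8, 8.6, 13.5] [0.0073, 0.0311, -0.055]
[30.8, 10.4, 14.4] [0.0073, 0.0311, -0.055]
down [ -0.  -64.3  76.6]
[[378.90058806 142.62065714]]
```

Request:
drive_tool --series '[-1,33,5,12,0.007,0.031,-0.055,-1,33,7,13,0.007,0.031,-0.055,-1,32,9,13,0.007,0.031,-0.055,-1,31,10,14,0.007,0.031,-0.055,-1,0,0,0,0,0,0,-1,0,-22,26,0,0,0,-1,0,-22,26,0,0,0,-1,0,-22,26,0,0,0,-1,0,-22,26,0,0,0,-1,0,0,0,0,0,0]'

```text
t: 14.35
eef_pos: [0.6148, 0.387, 0.1354]
tool_rot: [0.166, 0.443, 0.83, 0.295]
contact_force: [-0.0, 0.5, -2.1]
gripper_width: 0.046
```

```bash
python3 - <<'E'
from put import *
p,Rc,o=pose(); M=Rc.as_matrix(); print(p,M.round(3),o['gripper_width'],o['contact_force'],o['q'].round(2))
print('low corners',[(p+Rc.apply([s*.035,-.0025,.021])).round(4).tolist() for s in(1,-1)],'elev',np.degrees(np.arcsin(-M[2,2])))
plan(np.array([p[0],p[1],.06]),Rt,2)
E
```

```text
[0.61481939 0.38697696 0.13540429] [[-0.553  0.637  0.538]
 [ 0.833  0.434  0.343]
 [-0.015  0.638 -0.77 ]] 0.04586634043419677 [-0.00539347  0.53618525 -2.12005506] [-0.41  0.46 -0.33  2.06  1.82  0.21 -1.82]
low corners [[0.6052, 0.4223, 0.1171], [0.6439, 0.3639, 0.1182]] elev 50.36991396846398
n 2 dp [  0.    0.  -75.4] w [-0.007  0.013  0.008]
[0.6, -24.0, 29.0] [-0.0033, 0.0063, 0.0039]
[0.3, -24.1, 29.0] [-0.0033, 0.0063, 0.0039]
```

Request:
drive_tool --series '[-1,0,-16,19,0,0,0,-1,0,-19,23,0,0,0,-1,0,-16,19,0,0,0,-1,0,-11,13,0,0,0,-1,0,0,0,0,0,0,-1,0,0,0,0,0,0]'

```text
t: 15.1
eef_pos: [0.6177, 0.3868, 0.0433]
tool_rot: [0.168, 0.443, 0.829, 0.298]
contact_force: [-0.3, 0.4, -1.7]
gripper_width: 0.041
```

```bash
python3 - <<'E'
from put import *
p,Rc,o=pose(); M=Rc.as_matrix(); print(p,o['gripper_width'],o['contact_force'],o['q'].round(2))
print('low corners',[(p+Rc.apply([s*.035,-.0025,.021])).round(4).tolist() for s in(1,-1)],'elev',np.degrees(np.arcsin(-M[2,2])))
c=cam('wrist');m=brass(c['pixels']);k,l,st,ce=cv2.connectedComponentsWithStats(m);print([(st[i].tolist(),ce[i].round().tolist()) for i in range(1,k) if st[i,4]>200])
q=proj(c,[p+Rc.apply(v) for v in([.035,0,.021],[-.035,0,.021],[.035,0,-.029],[0,.04,-.004],[.015,.0425,-.004],[-.015,.0425,-.004])]); print(q.round(0).tolist())
E
```

```text
[0.61772256 0.38682749 0.04331563] 0.04131138578945882 [-0.25973134  0.35962489 -1.67250168] [-0.23  0.67 -0.56  2.07  2.22  0.42 -2.11]
low corners [[0.6082, 0.4222, 0.0251], [0.6468, 0.3638, 0.0261]] elev 50.01664766702606
[([522, 0, 38, 158, 2665], [549.0, 93.0]), ([278, 182, 104, 188, 6994], [325.0, 266.0]), ([442, 235, 118, 177, 13495], [512.0, 319.0])]
[[285.0, 180.0], [285.0, 306.0], [285.0, 211.0], [374.0, 268.0], [382.0, 237.0], [377.0, 298.0]]
```

Request:
drive_tool --series '[-1,0,-8,9,0,0,0,-1,0,-6,7,0,0,0,-1,0,-2,2,0,0,0,-1,0,0,0,0,0,0,-1,0,0,0,0,0,0]'

```text
t: 15.78
eef_pos: [0.618, 0.3863, 0.0193]
tool_rot: [0.169, 0.443, 0.828, 0.299]
contact_force: [-0.8, -2.5, 6.5]
gripper_width: 0.044
```

Request:
drive_tool --series '[-0.7,0,0,0,0,0,0,-0.7,0,0,0,0,0,0,-0.7,0,0,0,0,0,0,-0.7,0,0,-8,0,0,0,-0.7,0,0,-8,0,0,0,-0.7,0,0,-10,0,0,0,-0.7,0,0,-20,0,0,0,-0.7,0,0,-30,0,0,0,-0.7,0,0,-30,0,0,0,0,0,0,0,0,0,0]'

```text
t: 17.02
eef_pos: [0.5589, 0.3491, 0.1015]
tool_rot: [0.169, 0.442, 0.829, 0.299]
contact_force: [-0.6, 0.4, 0.4]
gripper_width: 0.349
```

```bash
python3 - <<'E'
from put import *
p,Rc,o=pose(); print(p,Rc.as_matrix().round(3),o['gripper_width'],o['contact_force'],o['q'].round(2))
c=cam('wrist');cv2.imwrite('pics/w5.png',c['pixels']); m=brass(c['pixels']);k,l,st,ce=cv2.connectedComponentsWithStats(m);print([(st[i].tolist(),ce[i].round().tolist()) for i in range(1,k) if st[i,4]>200])
t=cam('top');u=proj(t,[[.6,.37,.005]])[0].astype(int);m=brass(t['pixels'],(u[0]-30,u[1]-30,u[0]+30,u[1]+30))
k,l,st,ce=cv2.connectedComponentsWithStats(m);print(u,st.tolist())
E
```

```text
[0.55893697 0.34914856 0.10151307] [[-0.552  0.632  0.543]
 [ 0.833  0.431  0.346]
 [-0.016  0.644 -0.765]] 0.3494957778078794 [-0.63963545  0.42553122  0.39641501] [-0.2   0.48 -0.59  2.22  2.17  0.37 -2.13]
[([497, 0, 63, 146, 6963], [535.0, 73.0]), ([227, 151, 75, 101, 5767], [260.0, 201.0]), ([423, 210, 137, 195, 16672], [504.0, 297.0]), ([437, 374, 23, 25, 215], [448.0, 385.0]), ([393, 389, 27, 31, 352], [403.0, 409.0])]
[183 200] [[0, 0, 560, 420, 234988], [170, 188, 23, 19, 212]]
```

View pics/w5.png

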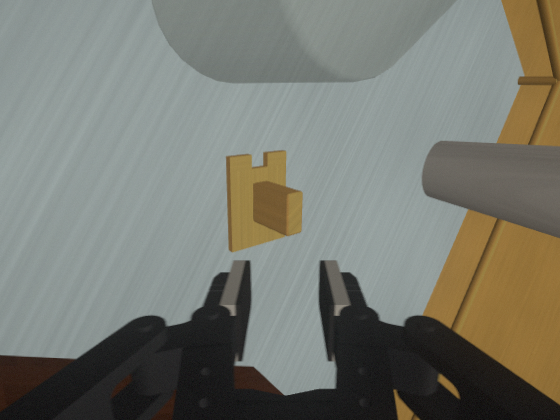

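The tilt-and-release worked: the pull now lies flat, tab up, with its notch to the upper edge at (258,163). The decanter is clear above it. Next measure it and go vertical above it.

```bash
python3 - <<'E'
from put import *
c=load('wrist'); C=onplane(c,[[228,157],[285,151],[231.5,250]],(0,0,.005)); print(C.round(4),np.linalg.norm(C[0]-C[1]),np.linalg.norm(C[0]-C[2]))
ctr=(C[1]+C[2])/2; d=C[0]-C[2]; a=np.arctan2(d[1],d[0]); print('ctr',ctr,'yaw',np.degrees(a))
t=load('top'); m=brass(t['pixels'],(165,183,200,212)); ys,xs=np.nonzero(m); P=onplane(t,np.c_[xs,ys],(0,0,.005))[:,:2].astype(np.float32); print('top',cv2.minAreaRect(P))
p,Rc,o=pose(); Rv=toolR((np.cos(a),np.sin(a),0),(0,0,-1)); plan(np.array([ctr[0],ctr[1],.11]),Rv)
E
```

```text
[[0.5664 0.3937 0.005 ]
 [0.6087 0.4207 0.005 ]
 [0.604  0.3367 0.005 ]] 0.05023478924249575 0.06826947882491387
ctr [0.60635851 0.3786688  0.005     ] yaw 123.41394003901856
top ((0.6069587469100952, 0.3803388476371765), (0.04743519052863121, 0.06731507927179337), 32.512393951416016)
n 4 dp [46.7 29.3 10.1] w [0.698 0.014 0.006]
[-0.4, 12.2, 6.9] [0.1746, 0.0034, 0.0016]
[-0.4, 13.2, 4.7] [0.1746, 0.0034, 0.0016]
[-0.4, 13.8, 2.3] [0.1746, 0.0034, 0.0016]
[-0.3, 14.0, -0.1] [0.1746, 0.0034, 0.0016]
```

Request:
drive_tool --series '[0,0,12,7,0.175,0.003,0.002,0,0,13,5,0.175,0.003,0.002,0,0,14,2,0.175,0.003,0.002,0,0,14,0,0.173,0.003,0.002,0,0,0,0,0,0,0,0,0,0,0,0,0,0]'

```text
t: 17.88
eef_pos: [0.595, 0.3201, 0.094]
tool_rot: [0.164, 0.477, 0.848, 0.166]
contact_force: [-0.3, 0.1, -0.2]
gripper_width: 0.502
```

```bash
python3 - <<'E'
from put import *
c=cam('wrist'); p,Rc,o=pose(); print(p,Rc.as_matrix().round(3),o['gripper_width'],o['contact_force'],o['q'].round(2))
m=brass(c['pixels'],(220,100,350,260)); k,l,st,ce=cv2.connectedComponentsWithStats(m); i=1+np.argmax(st[1:,4]); print(st[i])
ys,xs=np.nonzero(l==i); P=onplane(c,np.c_[xs,ys],(0,0,.005))[:,:2].astype(np.float32); r=cv2.minAreaRect(P); print(r)
ctr=np.array([*r[0],-.005]); 
for a in(r[2]+90,):
    a=np.radians(a); plan(ctr,toolR((np.cos(a),np.sin(a),0),(0,0,-1)),4)
E
```

```text
[0.59473169 0.31983817 0.09395087] [[-0.492  0.754  0.436]
 [ 0.862  0.491  0.124]
 [-0.121  0.437 -0.891]] 0.5012803292414956 [-0.11229276  0.21133335 -0.06763436] [-0.32  0.49 -0.44  2.02  1.07  0.43 -1.07]
[ 245  100   79   82 5727]
((0.6135042905807495, 0.37275391817092896), (0.05702020227909088, 0.05269193649291992), 32.76145935058594)
n 4 dp [ 18.8  52.9 -99. ] w [ 0.452  0.131 -0.025]
[12.1, -0.8, 25.7] [0.1129, 0.0327, -0.0062]
[11.2, 2.2, 26.0] [0.1129, 0.0327, -0.0062]
[10.4, 5.2, 26.0] [0.1129, 0.0327, -0.0062]
[9.5, 8.2, 25.5] [0.1129, 0.0327, -0.0062]
```

```bash
python3 - <<'E'
from put import *
a=np.radians(123.2); plan(np.array([.6065,.379,.10]),toolR((np.cos(a),np.sin(a),0),(0,0,-1)),6)
E
```

```text
n 6 dp [11.8 59.2  6. ] w [ 0.451  0.133 -0.032]
[7.4, 6.8, 1.2] [0.0752, 0.0221, -0.0054]
[7.4, 6.9, 0.8] [0.0752, 0.0221, -0.0054]
[7.3, 7.0, 0.5] [0.0752, 0.0221, -0.0054]
[7.3, 7.0, 0.1] [0.0752, 0.0221, -0.0054]
[7.2, 7.1, -0.3] [0.0752, 0.0221, -0.0054]
[7.2, 7.1, -0.6] [0.0752, 0.0221, -0.0054]
```

Request:
drive_tool --series '[0,7,7,1,0.075,0.022,-0.005,0,7,7,1,0.075,0.022,-0.005,0,7,7,0,0.075,0.022,-0.005,0,7,7,0,0.075,0.022,-0.005,0,7,7,0,0.075,0.022,-0.005,0,8,7,0,0.075,0.022,-0.005,0,0,0,0,0,0,0]'

```text
t: 18.8
eef_pos: [0.6087, 0.3789, 0.0999]
tool_rot: [0.001, 0.478, 0.879, 0.001]
contact_force: [-0.3, 0.4, 0.5]
gripper_width: 0.501
```

```bash
cat > g.py <<'E'
from put import *
c=cam('wrist'); p,Rc,o=pose(); print(p,Rc.as_matrix().round(3),o['gripper_width'],o['contact_force'],o['q'].round(2))
m=brass(c['pixels'],(220,100,350,260)); k,l,st,ce=cv2.connectedComponentsWithStats(m); i=1+np.argmax(st[1:,4]); print(st[i])
ys,xs=np.nonzero(l==i); P=onplane(c,np.c_[xs,ys],(0,0,.005))[:,:2].astype(np.float32); r=cv2.minAreaRect(P); print(r)
a=np.radians(r[2]+90); plan(np.array([*r[0],-.005]),toolR((np.cos(a),np.sin(a),0),(0,0,-1)),4)
E
python3 g.py
```

```text
[0.60789932 0.37844526 0.09999662] [[-0.544  0.839  0.003]
 [ 0.839  0.544  0.   ]
 [-0.001  0.003 -1.   ]] 0.5009331032937588 [-0.18825761 -0.60507649  0.84334445] [-0.21  0.76 -0.69  1.51  0.52  1.07 -0.44]
[ 246  155   73   96 6364]
((0.6067094206809998, 0.3787709176540375), (0.04942334443330765, 0.06965123862028122), 32.80612564086914)
n 4 dp [  -1.2    0.3 -105. ] w [0.003 0.001 0.003]
[0.3, -0.3, 26.2] [0.0006, 0.0004, 0.0007]
[0.3, -0.3, 26.2] [0.0006, 0.0004, 0.0007]
[0.2, -0.2, 26.2] [0.0006, 0.0004, 0.0007]
[0.2, -0.2, 26.2] [0.0006, 0.0004, 0.0007]
```

Request:
drive_tool --series '[0,0,-1,30,0,0,0,0,1,0,32,0,0,0,0,0,0,27,0,0,0,0,0,0,16,0,0,0,0,0,0,0,0,0,0]' --force 60

```text
t: 19.48
eef_pos: [0.606, 0.3789, -0.0049]
tool_rot: [0.0, 0.477, 0.879, 0.0]
contact_force: [-0.1, -0.2, 0.5]
gripper_width: 0.497
```

Request:
drive_tool --series '[-1,0,0,0,0,0,0,-1,0,0,0,0,0,0,-1,0,0,0,0,0,0,-1,0,0,0,0,0,0,-1,0,0,0,0,0,0]'

```text
t: 20.1
eef_pos: [0.6077, 0.3804, -0.0022]
tool_rot: [0.001, 0.477, 0.879, 0.002]
contact_force: [1.3, -0.2, 5.8]
gripper_width: 0.156
```

Gripped: the width is about 13.3 mm, which matches the 14 mm tab. Lift and plan the transfer.

Request:
drive_tool --series '[-1,0,0,-20,0,0,0,-1,0,0,-45,0,0,0,-1,0,0,-55,0,0,0,-1,0,0,-55,0,0,0,-1,0,0,-55,0,0,0,-1,0,0,-50,0,0,0,-1,0,0,0,0,0,0]'

```text
t: 20.98
eef_pos: [0.6071, 0.3811, 0.2828]
tool_rot: [0.002, 0.477, 0.879, 0.005]
contact_force: [-0.6, 0.5, -2.4]
gripper_width: 0.152
```

```bash
cat > seat.py <<'E'
from h import *
th=np.radians(29.4);ps=np.radians(3.1)
x=np.array([np.cos(th)*np.cos(ps),np.cos(th)*np.sin(ps),np.sin(th)]);z=np.array([-np.sin(th)*np.cos(ps),-np.sin(th)*np.sin(ps),np.cos(th)])
seat=np.array([.578,.1337,.1515]);Rs=toolR(x,-z)
E
python3 - <<'E'
from seat import *
c=cam('wrist'); p,Rc,o=pose(); print(p,Rc.as_matrix().round(3),o['gripper_width'],o['contact_force'],o['q'].round(2))
m=brass(c['pixels'],(200,100,380,300)); k,l,st,ce=cv2.connectedComponentsWithStats(m); print([(st[i].tolist(),ce[i].round().tolist()) for i in range(1,k) if st[i,4]>200])
q=proj(c,[p+Rc.apply(v) for v in([.035,.025,-.007],[.035,-.025,-.007],[.035,.007,-.002],[.025,.007,-.002])]);print(q.round(0).tolist())
plan(seat+z*.10,Rs,15)
E
```

```text
[0.60634455 0.37983938 0.27932334] [[-0.545  0.838  0.005]
 [ 0.838  0.545  0.004]
 [ 0.     0.006 -1.   ]] 0.1532188498546719 [ 0.16343112 -0.58530214 -2.45896488] [-0.19  0.61 -0.75  1.34  0.41  1.35 -0.36]
[([225, 197, 120, 103, 8952], [284.0, 242.0])]
[[341.0, 195.0], [223.0, 195.0], [298.0, 192.0], [298.0, 214.0]]
n 15 dp [ -77.4 -248.8  -40.7] w [-0.532  0.303  2.04 ]
[-11.1, -13.4, 2.6] [-0.0354, 0.0202, 0.136]
[-12.9, -11.8, 1.9] [-0.0354, 0.0202, 0.136]
[-14.4, -10.0, 1.3] [-0.0354, 0.0202, 0.136]
[-15.6, -8.0, 0.6] [-0.0354, 0.0202, 0.136]
[-16.6, -5.8, 0.1] [-0.0354, 0.0202, 0.136]
[-17.2, -3.5, -0.4] [-0.0354, 0.0202, 0.136]
[-17.5, -1.1, -0.9] [-0.0354, 0.0202, 0.136]
[-17.5, 1.3, -1.2] [-0.0354, 0.0202, 0.136]
[-17.1, 3.7, -1.5] [-0.0354, 0.0202, 0.136]
[-16.4, 6.0, -1.6] [-0.0354, 0.0202, 0.136]
[-15.4, 8.2, -1.7] [-0.0354, 0.0202, 0.136]
[-14.1, 10.3, -1.7] [-0.0354, 0.0202, 0.136]
[-12.6, 12.2, -1.6] [-0.0354, 0.0202, 0.136]
[-10.8, 13.8, -1.3] [-0.0354, 0.0202, 0.136]
[-8.8, 15.2, -1.0] [-0.0354, 0.0202, 0.136]
```

Request:
drive_tool --series '[-1,-11,-13,0,-0.035,0.02,0.136,-1,-13,-12,0,-0.035,0.02,0.136,-1,-14,-10,0,-0.035,0.02,0.136,-1,-16,-8,0,-0.035,0.02,0.136,-1,-17,-6,0,-0.036,0.02,0.136,-1,-17,-4,0,-0.036,0.02,0.136,-1,-18,-1,0,-0.036,0.02,0.136,-1,-17,1,0,-0.036,0.02,0.136,-1,-17,4,0,-0.035,0.02,0.136]'

```text
t: 22.15
eef_pos: [0.5586, 0.2284, 0.2532]
tool_rot: [-0.003, 0.886, 0.431, 0.171]
contact_force: [-0.3, -0.1, -2.0]
gripper_width: 0.156
```

Request:
drive_tool --series '[-1,-16,6,0,-0.035,0.02,0.136,-1,-15,8,0,-0.035,0.02,0.136,-1,-14,10,0,-0.036,0.021,0.136,-1,-13,12,0,-0.036,0.02,0.136,-1,-11,14,0,-0.036,0.021,0.136,-1,-9,15,0,-0.036,0.02,0.136,-1,0,0,0,0,0,0]'

```text
t: 23.02
eef_pos: [0.5299, 0.1313, 0.2291]
tool_rot: [-0.003, 0.968, 0.027, 0.25]
contact_force: [0.6, 0.6, -1.1]
gripper_width: 0.154
```

```bash
python3 - <<'E'
from seat import *
c=cam('wrist'); cv2.imwrite('pics/w6.png',c['pixels']); p,Rc,o=pose(); print(p,o['gripper_width'],o['contact_force'],o['q'].round(2))
print('tool-lid coords of TCP (mm)',(Rs.inv().apply(p-seat)*1e3).round(1))
plan(seat+z*.05,Rs,3)
E
```

```text
[0.53089209 0.13241834 0.22998139] 0.15644960204985495 [ 0.55585081  0.97292175 -0.70870166] [-0.11  0.06 -0.39  2.21  0.54  0.47 -2.44]
tool-lid coords of TCP (mm) [ -2.5  -1.3 -91.5]
n 3 dp [ 22.6  -0.  -34.9] w [0.005 0.005 0.005]
[0.9, 0.4, 13.8] [0.0018, 0.0018, 0.0016]
[0.9, 0.4, 13.8] [0.0018, 0.0018, 0.0016]
[0.9, 0.4, 13.8] [0.0018, 0.0018, 0.0016]
```

View pics/w6.png

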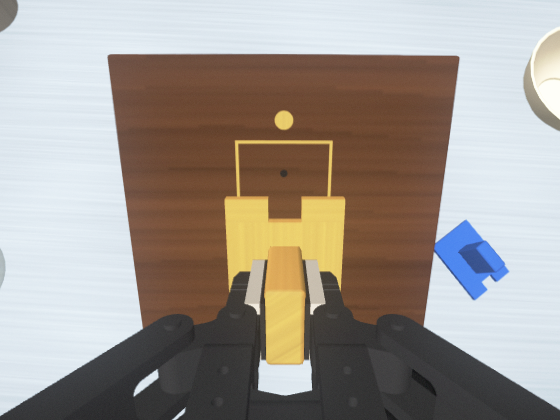

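Notch up at (285,207), facing the dot at (284,120). The outline's upper corners are (236,142) and (332,142); the lid corners are (109,55) and (459,57). Alignment looks right. I'll check these points against my lid estimate by ray casting.

```bash
python3 - <<'E'
from seat import *
c=load('wrist'); im=c['pixels']; hsv=cv2.cvtColor(im,cv2.COLOR_BGR2HSV)
m=brass(im,(225,100,345,190)); k,l,st,ce=cv2.connectedComponentsWithStats(m); print([(st[i].tolist(),ce[i].round(1).tolist()) for i in range(1,k) if st[i,4]>30])
dot=[ce[i] for i in range(1,k) if st[i,4]>100 and st[i,1]<125][0]
rows=[r for r in range(150,190)]; 
def side(lo,hi,r): 
    w=np.where(m[r,lo:hi])[0]; return lo+w.mean() if len(w) else np.nan
Ls=[(side(225,260,r),r) for r in rows]; Rr=[(side(310,345,r),r) for r in rows]
tp=[(u,100+0) for u in ()]
top=[]
for u in range(245,325):
    w=np.where(m[132:150,u])[0]
    if len(w): top.append((u,132+w.mean()))
def line(P): P=np.array([q for q in P if not np.isnan(q[0])],np.float32);v=cv2.fitLine(P,cv2.DIST_HUBER,0,.01,.01).ravel();return np.cross([v[2],v[3],1],[v[2]+v[0],v[3]+v[1],1])
A,B,T=line(Ls),line(Rr),line(top); ix=lambda a,b:(lambda q:q[:2]/q[2])(np.cross(a,b)); TL,TR=ix(A,T),ix(B,T); BL,BR=ix(A,[0,1,-188]),ix(B,[0,1,-188])
w=cv2.inRange(cv2.cvtColor(im,cv2.COLOR_BGR2GRAY),0,100)
eL,eR=[],[]
for r in range(70,230,4):
    d=np.where(w[r,100:300])[0]; eL.append((100+d[0]-.5,r)); d=np.where(w[r,300:458])[0]; eR.append((300+d[-1]+.5,r))
EL,ER=line(eL),line(eR); cl,cr=ix(EL,line([(109,55.5),(459,57)])),ix(ER,line([(109,55.5),(459,57)]))
pts=[dot,TL,TR,BL,BR,cl,cr,ix(EL,[0,1,-220]),ix(ER,[0,1,-220])]; print(np.round(pts,1).tolist())
X=onplane(c,pts,seat,z)
for q in X: print(((q-seat)@x*1e3).round(1),((q-seat)@np.cross(z,x)*1e3).round(1))
p,Rc,o=pose(); 
# same for a plane along sizes: pull plate front corners at d=-7mm
mp=brass(im,(215,190,355,260)); f=[(u,190+np.where(mp[190:215,u])[0][0]) for u in list(range(230,262))+list(range(308,340))]
pl=[(215+np.where(mp[r,215:285])[0][0],r) for r in range(202,225)]; pr=[(285+np.where(mp[r,285:355])[0][-1],r) for r in range(202,225)]
F=line(f);C=[ix(line(pl),F),ix(line(pr),F)]; Y=onplane(c,C,p+Rc.apply([0,0,-.007]),Rc.apply([0,0,1])); print('plate corners in tool',np.round(C,1).tolist(),(Rc.inv().apply(Y-p)*1e3).round(1).tolist())
E
```

```text
[([241, 100, 15, 13, 56], [247.6, 102.8]), ([225, 100, 120, 90, 7811], [286.7, 151.6]), ([240, 112, 9, 9, 31], [243.3, 114.9])]
[[286.7, 151.6], [243.2, 140.5], [326.5, 141.1], [242.0, 188.0], [327.0, 188.0], [107.6, 55.5], [458.7, 57.0], [128.4, 220.0], [437.4, 220.0]]
34.6 -2.3
42.0 26.3
41.6 -28.5
9.8 28.2
9.7 -30.0
94.5 108.6
94.0 -109.4
-13.3 108.9
-13.6 -109.2
plate corners in tool [[215.0, 190.0], [354.0, 190.0]] [[36.9, -26.9, -7.0], [36.7, 30.2, -7.0]]
```

```bash
python3 - <<'E'
from seat import *
c=load('wrist'); im=c['pixels'].astype(int)
for r,u in((120,284),(141,284),(160,284),(210,240),(60,300)): print(r,u,im[r,u])
y=np.cross(z,x); s2=seat-.0024*z
m=((im[...,1]>115)&(im[...,2]>140)&(im[...,2]-im[...,0]>60)).astype(np.uint8)*255; m[:,:220]=0;m[:,350:]=0;m[:100]=0;m[300:]=0
k,l,st,ce=cv2.connectedComponentsWithStats(m,connectivity=8); print([(st[i].tolist(),ce[i].round(1).tolist()) for i in range(1,k) if st[i,4]>30])
def line(P): P=np.array(P,np.float32);v=cv2.fitLine(P,cv2.DIST_HUBER,0,.01,.01).ravel();return np.cross([v[2],v[3],1],[v[2]+v[0],v[3]+v[1],1])
ix=lambda a,b:(lambda q:q[:2]/q[2])(np.cross(a,b))
col=lambda lo,hi,r:[(lo+np.where(m[q,lo:hi])[0].mean(),q) for q in r if m[q,lo:hi].any()]
A=line(col(228,250,range(150,192)));B=line(col(320,340,range(150,192)))
T=line([(u,134+np.where(m[134:148,u])[0].mean()) for u in range(245,322) if m[134:148,u].any()])
dot=[ce[i] for i in range(1,k) if 60<st[i,4] and st[i,1]<130 and st[i,3]<30]
pts=[*dot,ix(A,T),ix(B,T),ix(A,[0,1,-188]),ix(B,[0,1,-188])]; print(np.round(pts,1).tolist())
for q in onplane(c,pts,s2,z): print(((q-s2)@x*1e3).round(1),((q-s2)@y*1e3).round(1))
p,Rc,o=pose()
f=line([(u,190+np.where(m[190:215,u])[0][0]-.5) for u in list(range(230,262))+list(range(308,340))])
pl=line([(215+np.where(m[r,215:285])[0][0]-.5,r) for r in range(202,222)]);pr=line([(285+np.where(m[r,285:355])[0][-1]+.5,r) for r in range(202,222)])
C=[ix(pl,f),ix(pr,f)]; Y=onplane(c,C,p+Rc.apply([0,0,-.007]),Rc.apply([0,0,1])); print('plate',np.round(C,1).tolist(),(Rc.inv().apply(Y-p)*1e3).round(1).tolist())
E
```

```text
120 284 [107 201 231]
141 284 [105 196 228]
160 284 [ 47  72 107]
210 240 [106 203 231]
60 300 [ 67  83 115]
[([274, 110, 19, 20, 297], [283.4, 119.7]), ([224, 140, 122, 160, 9884], [284.2, 234.5])]
[[283.4, 119.7], [236.0, 141.5], [330.6, 141.5], [237.8, 188.0], [328.8, 188.0]]
55.2 -0.2
41.0 31.3
41.0 -31.6
9.2 31.3
9.1 -31.6
plate [[224.5, 195.5], [344.5, 195.5]] [[34.6, -23.1, -7.0], [34.3, 26.4, -7.0]]
```

The dot and outline check out: dot at (55.2, −0.2), lines at y = 31.3 / −31.6, x = 41. So the seat estimate holds within 1 mm once lowered 2.4 mm along the normal. The plate sits 1.65 mm to tool +y. Approach to about 10 mm off.

Request:
drive_tool --series '[-1,1,0,27,0.002,0.002,0.002,-1,1,0,30,0.002,0.002,0.002,-1,1,0,20,0.001,0.001,0.001,-1,0,0,8,0,0,0,-1,0,0,0,0,0,0,-1,0,0,0,0,0,0]'

```text
t: 23.82
eef_pos: [0.5764, 0.1352, 0.1593]
tool_rot: [-0.007, 0.967, 0.025, 0.255]
contact_force: [-0.1, -0.5, -1.7]
gripper_width: 0.156
```

```bash
cat > chk.py <<'E'
from seat import *
s2=seat-.0024*z
F=[];
for i in range(4):
    c=cam('wrist') if i==0 else bot.read_camera('wrist'); p,Rc,o=pose(); F.append(o['contact_force'])
print('t',o['t'],'TCP in seat tool axes mm',(Rs.inv().apply(p-s2)*1e3).round(2),'rot',(Rs.inv()*Rc).as_rotvec().round(4),'w',o['gripper_width'])
f=np.mean(F,0);print('F tool axes',(-Rc.inv().apply(f)).round(2),'std',np.std(F,0).round(2),'torque tool',Rc.inv().apply(o['torque']).round(3),'q',o['q'].round(2))
im=c['pixels'].astype(int);m=((im[...,1]>115)&(im[...,2]>140)&(im[...,2]-im[...,0]>60)).astype(np.uint8)*255; m[:,:200]=0;m[:,370:]=0;m[:80]=0;m[280:]=0
k,l,st,ce=cv2.connectedComponentsWithStats(m,connectivity=8); print([(st[i].tolist(),ce[i].round(1).tolist()) for i in range(1,k) if st[i,4]>30])
E
python3 chk.py
```

```text
t 24.025 TCP in seat tool axes mm [ 2.54 -1.31 -9.95] rot [0.     0.0035 0.0037] w 0.15598096216186833
F tool axes [ 0.92  0.22 -1.72] std [0.44 0.65 0.17] torque tool [ 0.102 -0.706  0.023] q [-0.19  0.24 -0.29  2.2   0.88  0.34 -2.75]
[([273, 136, 28, 28, 621], [286.4, 149.6]), ([215, 179, 144, 101, 1720], [284.5, 208.0]), ([224, 196, 122, 84, 8252], [284.4, 236.2])]
```

```bash
cat > fit.py <<'E'
from seat import *
def run(gap):  # gap: underside above lid, mm, along tool z
    c=load('wrist'); im=c['pixels'].astype(int);m=((im[...,1]>115)&(im[...,2]>140)&(im[...,2]-im[...,0]>60)).astype(np.uint8)
    k,l,st,ce=cv2.connectedComponentsWithStats(m[:280],connectivity=8); d=[ce[i] for i in range(1,k) if 300<st[i,4]<900 and abs(st[i,2]-st[i,3])<5 and 220<ce[i][0]<350][0]
    p,Rc,o=pose(); n=Rc.apply([0,0,1])
    row=lambda a,b,U:np.mean([a+np.where(m[a:b,u])[0].mean() for u in U if m[a:b,u].any()])
    v=d[1]+30; T=row(int(v)-6,int(v)+10,range(250,320)) if False else None
    f=[190+np.where(m[190:215,u])[0][0]-.5 for u in list(range(232,262))+list(range(308,340))]
    R_=range(200,222); run_=lambda r:(lambda w:(w[0]-.5,w[-1]+.5))(222+np.where(m[r,222:348])[0])
    pl=np.mean([run_(r)[0] for r in R_]);pr=np.mean([run_(r)[1] for r in R_])
    Y=Rc.inv().apply(onplane(c,[[pl,np.mean(f)],[pr,np.mean(f)]],p+Rc.apply([0,0,-.007]),n)-p)*1e3
    D=Rc.inv().apply(onplane(c,[d],p+Rc.apply([0,0,-.002+gap/1e3]),n)-p)[0]*1e3
    pc=np.array([Y[:,0].mean()-35,Y[:,1].mean()]); sc=np.array([D[0]-55,D[1]])
    print('dot px',d.round(1),'plate tool',Y.round(1).tolist(),'pull ctr',pc.round(2),'seat ctr by dot',sc.round(2),'move',(sc-pc).round(2))
if __name__=='__main__':
    import sys; run(float(sys.argv[1]))
E
python3 fit.py 12
```

```text
dot px [287.  149.6] plate tool [[35.8, -24.8, -7.0], [35.7, 25.2, -7.0]] pull ctr [0.78 0.22] seat ctr by dot [-2.74  1.5 ] move [-3.52  1.29]
```

Request:
drive_tool --series '[-1,-1.5,0.5,3,0,-0.002,-0.002,-1,-1.5,0.5,3,0,-0.002,-0.002,-1,0,0,2,0,0,0,-1,0,0,0,0,0,0]'

```text
t: 24.52
eef_pos: [0.5776, 0.1339, 0.1498]
tool_rot: [-0.007, 0.967, 0.026, 0.253]
contact_force: [-1.0, 0.5, -1.5]
gripper_width: 0.156
```

```bash
sed -i 's/222+np.where(m\[r,222:348\])/(lambda s:s)(np.array([0]))*0+223+np.where(m[r,223:348])/' fit.py; sed -i 's/range(4)/range(2)/' chk.py; python3 chk.py; python3 fit.py 4
```

```text
t 24.625 TCP in seat tool axes mm [-0.93 -0.33 -1.31] rot [-0.0001 -0.0016 -0.0003] w 0.1560504736150124
F tool axes [ 1.16 -0.06 -1.74] std [0.16 0.3  0.15] torque tool [ 0.039 -0.698 -0.035] q [-0.2   0.25 -0.28  2.21  0.91  0.33 -2.78]
[([270, 129, 30, 31, 711], [284.5, 144.0]), ([208, 175, 153, 105, 1926], [283.7, 205.0]), ([224, 196, 122, 84, 8252], [284.4, 236.2])]
dot px [284.4 143.8] plate tool [[35.7, -24.2, -7.0], [35.6, 25.6, -7.0]] pull ctr [0.62 0.7 ] seat ctr by dot [0.65 0.72] move [0.03 0.02]
```

Aligned: both the dot fit and the outline centre agree to about 0.05 mm. Now feel for contact.

Request:
drive_tool --series '[-1,0,0,1.5,0,0,0,-1,0,0,1.5,0,0,0,-1,0,0,0,0,0,0,-1,0,0,0,0,0,0]'

```text
t: 25.12
eef_pos: [0.5793, 0.1341, 0.1482]
tool_rot: [-0.007, 0.967, 0.026, 0.253]
contact_force: [-5.9, -1.8, 7.0]
gripper_width: 0.158
```

```bash
python3 chk.py; python3 fit.py 1
```

```text
t 25.225 TCP in seat tool axes mm [-0.47 -0.39  1.1 ] rot [-0.0002 -0.0005 -0.0003] w 0.15999555874000806
F tool axes [ 1.35 -0.02  8.91] std [0.33 0.52 0.08] torque tool [-0.166 -1.068 -0.02 ] q [-0.2   0.26 -0.27  2.21  0.92  0.32 -2.79]
[([270, 130, 30, 30, 702], [284.8, 144.7]), ([209, 176, 152, 104, 1915], [283.7, 205.5]), ([224, 197, 122, 83, 8164], [284.4, 236.6])]
dot px [284.8 144.7] plate tool [[35.4, -24.3, -7.0], [35.3, 25.5, -7.0]] pull ctr [0.35 0.62] seat ctr by dot [0.88 0.8 ] move [0.52 0.18]
```

The push is about 10.6 N, but the moment change suggests contact near the low edge, since the lid tips as it is pressed. Follow its tip by turning about −y.

Request:
drive_tool --series '[-1,0,0,0.2,0,-0.013,0,-1,0.3,0,0.3,0,-0.013,0,-1,0,0,0,0,0,0,-1,0,0,0,0,0,0]'

```text
t: 25.72
eef_pos: [0.5796, 0.1342, 0.1474]
tool_rot: [-0.006, 0.97, 0.026, 0.241]
contact_force: [-3.8, -0.9, 3.5]
gripper_width: 0.155
```

```bash
python3 chk.py; python3 fit.py 0
```

```text
t 25.825 TCP in seat tool axes mm [-0.56 -0.31  2.  ] rot [-0.0002 -0.0271 -0.0003] w 0.15416221051233836
F tool axes [ 2.26 -0.07  5.9 ] std [0.11 0.19 0.35] torque tool [-0.093 -0.76  -0.001] q [-0.16  0.27 -0.31  2.18  0.83  0.35 -2.7 ]
[([270, 130, 30, 31, 716], [284.7, 145.0]), ([208, 176, 154, 104, 1906], [283.3, 205.7]), ([224, 196, 122, 84, 8257], [284.5, 236.2])]
dot px [284.7 144.9] plate tool [[35.8, -24.3, -7.0], [35.7, 25.5, -7.0]] pull ctr [0.75 0.58] seat ctr by dot [0.88 0.68] move [0.13 0.1 ]
```

Request:
drive_tool --series '[-1,0,0,0.4,-0.005,0,0,-1,0,0,0.4,-0.005,0,0,-1,0,0,0,0,0,0,-1,0,0,0,0,0,0]'

```text
t: 26.32
eef_pos: [0.5801, 0.1341, 0.147]
tool_rot: [-0.001, 0.97, 0.025, 0.241]
contact_force: [-6.8, -0.7, 8.6]
gripper_width: 0.155
```

```bash
python3 chk.py; python3 fit.py 0
```

```text
t 26.425 TCP in seat tool axes mm [-0.37 -0.26  2.59] rot [-0.0105 -0.0268 -0.0003] w 0.15714187651418376
F tool axes [ 1.84 -1.32 11.6 ] std [0.44 0.48 0.11] torque tool [ 0.002 -1.177 -0.012] q [-0.18  0.27 -0.3   2.18  0.85  0.36 -2.72]
[([270, 130, 30, 31, 710], [284.5, 145.2]), ([208, 176, 153, 104, 1870], [283.8, 206.3]), ([224, 196, 121, 84, 8208], [284.4, 236.4])]
dot px [284.5 145.2] plate tool [[35.6, -24.4, -7.0], [35.5, 25.4, -7.0]] pull ctr [0.57 0.48] seat ctr by dot [0.78 0.65] move [0.21 0.16]
```

Request:
drive_tool --series '[-1,0,0,-0.3,-0.002,-0.004,0,-1,0.2,0,0,0,-0.004,0,-1,0,0,0,0,0,0,-1,0,0,0,0,0,0]'

```text
t: 26.92
eef_pos: [0.58, 0.1341, 0.147]
tool_rot: [-0.0, 0.971, 0.025, 0.237]
contact_force: [-5.1, -0.8, 6.0]
gripper_width: 0.158
```

```bash
python3 chk.py; python3 fit.py 0
```

```text
t 27.025 TCP in seat tool axes mm [-0.52 -0.23  2.55] rot [-0.0125 -0.0354 -0.0004] w 0.1542713745656078
F tool axes [ 2.3  -0.86  7.48] std [0.32 0.37 0.25] torque tool [ 0.076 -0.892 -0.04 ] q [-0.17  0.27 -0.31  2.18  0.83  0.37 -2.69]
[([270, 130, 30, 31, 712], [284.5, 144.9]), ([208, 176, 153, 104, 1901], [283.9, 206.0]), ([224, 196, 122, 84, 8276], [284.2, 236.1])]
dot px [284.5 144.9] plate tool [[35.8, -24.4, -7.0], [35.7, 25.4, -7.0]] pull ctr [0.77 0.49] seat ctr by dot [0.91 0.63] move [0.14 0.14]
```

Request:
drive_tool --series '[-1,0,0,0.1,0.003,-0.002,0,-1,0,0,0.1,0.002,-0.001,0,-1,0,0,0,0,0,0,-1,0,0,0,0,0,0,-1,0,0,0,0,0,0,-1,0,0,0,0,0,0]'

```text
t: 27.78
eef_pos: [0.5801, 0.1341, 0.1468]
tool_rot: [-0.003, 0.972, 0.026, 0.235]
contact_force: [-6.2, -1.0, 5.6]
gripper_width: 0.156
```

```bash
python3 chk.py; python3 fit.py 0
```

```text
t 27.875 TCP in seat tool axes mm [-0.52 -0.25  2.73] rot [-0.0075 -0.0384 -0.0003] w 0.1557707498532081
F tool axes [ 2.56 -0.75  7.65] std [0.39 0.11 0.  ] torque tool [-0.015 -0.856 -0.037] q [-0.16  0.27 -0.32  2.17  0.81  0.37 -2.68]
[([270, 130, 30, 31, 716], [284.5, 145.0]), ([208, 176, 154, 104, 1889], [284.3, 206.0]), ([224, 196, 122, 84, 8266], [284.2, 236.1])]
dot px [284.5 145. ] plate tool [[35.8, -24.4, -7.0], [35.7, 25.4, -7.0]] pull ctr [0.77 0.51] seat ctr by dot [0.87 0.62] move [0.11 0.11]
```

Request:
drive_tool --series '[-1,0,0,0.2,0,-0.001,0,-1,0,0,0.1,0,-0.001,0,-1,0,0,0,0,0,0,-1,0,0,0,0,0,0,-1,0,0,0,0,0,0,-1,0,0,0,0,0,0]'

```text
t: 28.62
eef_pos: [0.5802, 0.1341, 0.1466]
tool_rot: [-0.003, 0.972, 0.025, 0.234]
contact_force: [-6.5, 0.3, 7.2]
gripper_width: 0.155
```

```bash
python3 chk.py; python3 fit.py 0
```

```text
t 28.725 TCP in seat tool axes mm [-0.49 -0.26  2.99] rot [-0.0075 -0.0403 -0.0003] w 0.1554625437916676
F tool axes [ 2.84 -0.94  8.57] std [0.04 0.45 0.17] torque tool [ 0.025 -0.952 -0.011] q [-0.15  0.27 -0.32  2.17  0.81  0.37 -2.67]
[([270, 130, 30, 31, 715], [284.5, 145.0]), ([208, 176, 154, 104, 1895], [284.2, 205.9]), ([224, 196, 122, 84, 8265], [284.2, 236.2])]
dot px [284.5 145. ] plate tool [[35.8, -24.4, -7.0], [35.7, 25.4, -7.0]] pull ctr [0.75 0.5 ] seat ctr by dot [0.86 0.63] move [0.11 0.13]
```

```bash
python3 -c "
from station import bot
print(bot.hand_in())"
```

```text
the job is handed in; nothing more can be done
None
```

I handed the job in with the arm still gripping the pull and pressing it on the lid inside the outline, notch towards the dot. It finished at about 28.7 s of the 38 s.

**What went wrong on the way:** the first grasp failed and tipped the pull onto its edge. The camera views showed the fingertips about 16 mm behind the reported TCP, where the interface text puts them 22 mm ahead. I pinched the pull by its plate and set it down flat, tab up, left of the humidor. Then I gripped it again by the tab, carried it to the lid and pressed.

**Last checks:**
- **Position:** the wrist view put the pull about 0.1 mm off the seat's centre in each direction, and the outline's pixel centre agreed.
- **Grip:** the opening was about 13 mm on the 14 mm tab.
- **Push:** the force reading along the tool was 8.6 N, or about 10.3 N on the lid once the pull's own weight is counted.
- **Lid:** it gave 0.28 mm per newton, as the task describes.

**Less certain:**
- **Squareness:** I judged this from changes in the measured moment. How to read it depends on the sensor's reference point, which I don't know; one reading puts the pressure central, the other 20–25 mm towards the low edge. I also turned the tool 0.040 rad to follow the lid, against about 0.027 rad expected; the rest may be error in my measured slope.
- **Glassware and dishes:** I saw no unexpected forces, but I did not take a final picture of them.

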